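# Brush out the finishing pots and hang them up

## Task

Clean up after finishing: take the long brush from its wooden block and brush out every pot on the bench, palest first so no dark finish is carried over (white, then orange, then black; some may be missing), running the brush down to the bottom, up to about the rim, and down to the bottom again in each. Put the brush back upright in its block and let it go, then hang each pot by its bail across both prongs of a double hook on the rack, one pot to a hook, hanging straight and still. Leave the other tools on the bench where they are.

Things in the scene. Friction and masses are not known exactly. Their poses are not given: they have to be found in the camera images.
- white_pot: white open round pot, .2-.33 kg, sizes in mm: outer diameter 100, height 70, wall 4, floor 5 thick. Origin: underside centre. A stiff fixed bail, flat steel strap 14 wide, stands in the pot's y-z plane: uprights at y +/-48 (4 thick), level top bar along y between them, 6 thick, mid-height z 134; red grip 16 x 24 x 12 in its middle. Starts upright on the bench or is absent (2 or 3 are there).
- white_pot_bail (a point): the centre of the red grip on the white pot's bail, 134 mm above the pot's underside; axes as the pot's
- orange_pot: orange open round pot, .2-.33 kg, sizes in mm: outer diameter 100, height 70, wall 4, floor 5 thick. Origin: underside centre. A stiff fixed bail, flat steel strap 14 wide, stands in the pot's y-z plane: uprights at y +/-48 (4 thick), level top bar along y between them, 6 thick, mid-height z 134; red grip 16 x 24 x 12 in its middle. Starts upright on the bench or is absent (2 or 3 are there).
- orange_pot_bail (a point): the centre of the red grip on the orange pot's bail, 134 mm above the pot's underside; axes as the pot's
- black_pot: black open round pot, .2-.33 kg, sizes in mm: outer diameter 100, height 70, wall 4, floor 5 thick. Origin: underside centre. A stiff fixed bail, flat steel strap 14 wide, stands in the pot's y-z plane: uprights at y +/-48 (4 thick), level top bar along y between them, 6 thick, mid-height z 134; red grip 16 x 24 x 12 in its middle. Starts upright on the bench or is absent (2 or 3 are there).
- black_pot_bail (a point): the centre of the red grip on the black pot's bail, 134 mm above the pot's underside; axes as the pot's
- brush: stiff brush 210 mm long, 90 g, round about its z axis: blue rigid flat-ended head diameter 24 from z 0 to 62, steel shaft diameter 10, yellow handle diameter 22 from z 125 to 210 mm. Origin: centre of the head's end; z runs towards the handle. Starts upright, head down, in the wooden block's hole.
- brush_tip (a point): centre of the flat end of the brush head (the brush's origin)
- brush_grip (a point): point on the brush's axis in the yellow handle, 175 mm from the tip, 35 mm below the handle end
- brush_block: fixed light wooden block 90 x 90 x 70 mm with one upright round hole in its centre, 33 mm wide and 65 mm deep, with a 3 mm chamfer at its mouth; origin: centre of the underside, so the hole's mouth is at z 70 mm and its floor at z 5 mm
- rack: fixed wooden rack (mm), origin centre of foot, open front to its -x. Rail along y, 20 thick, z 185-215, end posts at y +/-205. Three double hooks at y -135, 0, 135: each two parallel 8 mm steel prongs at 26 mm either side, level, axis z 200, out to x -100, tips upturned to z 226, x -109. A bail's top bar lies across both prongs; fingers fit between. Foot x -35 to 95, 20 high.
- hook1 (a point): where the middle of a hung bail's top bar lies, midway between the two prongs of the double hook at rack y -135 mm, x -75 mm, z 207 mm; axes as the rack's (x points in towards the rail, y along it)
- hook2 (a point): where the middle of a hung bail's top bar lies, midway between the two prongs of the double hook at rack y 0 mm, x -75 mm, z 207 mm; axes as the rack's (x points in towards the rail, y along it)
- hook3 (a point): where the middle of a hung bail's top bar lies, midway between the two prongs of the double hook at rack y 135 mm, x -75 mm, z 207 mm; axes as the rack's (x points in towards the rail, y along it)
- bench_plane: steel bench plane with dark wooden handles, 200 x 56 x 90 mm; a bystander, to be left where it is; origin at its underside
- mallet: wooden mallet, head 110 mm long and 68 mm across, 200 mm handle; a bystander, to be left where it is; origin at its underside
- chisel: chisel with pale handle, 220 mm, lying flat, 24 mm high; a bystander, to be left where it is; origin at its underside
- sanding_block: cork sanding block 70 x 45 x 31 mm; a bystander, to be left where it is; origin at its underside
- tape_measure: yellow tape measure 65 x 35 x 60 mm; a bystander, to be left where it is; origin at its underside
- glue_bottle: white glue bottle, diameter 60 mm, 170 mm tall, orange cap; a bystander, to be left where it is; origin at its underside
- offcut: pale wood offcut 160 x 90 x 30 mm; a bystander, to be left where it is; origin at its underside
Mind the look-alikes: they are no part of the job. What is shaped like the white_pot but yellow is not meant. What is shaped like the black_pot but pink is not meant.

How it is judged (in metres and radians):
On the way, in this order (a step that is already met when the one before it is completed fails the run):
1. the brush tip reaches the bottom of the white pot (z of brush_tip in the frame of white_pot between -0.005 and 0.022 m and horizontal distance between brush_tip and white_pot below 0.046 m), for 0.1 s.
2. the brush is drawn up again, its tip at least 42 mm above the white pot's underside (z of brush_tip in the frame of white_pot above 0.042 m), for 0.05 s.
3. the brush tip reaches the bottom of the white pot a second time (all of step 1), for 0.1 s.
4. the brush tip reaches the bottom of the orange pot (z of brush_tip in the frame of orange_pot between -0.005 and 0.022 m and horizontal distance between brush_tip and orange_pot below 0.046 m), for 0.1 s.
5. the brush is drawn up again, its tip at least 42 mm above the orange pot's underside (z of brush_tip in the frame of orange_pot above 0.042 m), for 0.05 s.
6. the brush tip reaches the bottom of the orange pot a second time (all of step 4), for 0.1 s.
7. the brush tip reaches the bottom of the black pot (z of brush_tip in the frame of black_pot between -0.005 and 0.022 m and horizontal distance between brush_tip and black_pot below 0.046 m), for 0.1 s.
8. the brush is drawn up again, its tip at least 42 mm above the black pot's underside (z of brush_tip in the frame of black_pot above 0.042 m), for 0.05 s.
9. the brush tip reaches the bottom of the black pot a second time (all of step 7), for 0.1 s.
10. the brush is back in its block, upright and let go (z of brush_tip in the frame of brush_block below 0.025 m and horizontal distance between brush_tip and brush_block below 0.012 m and angle between brush's own z axis and vertical below 0.15 rad and contact force between the fingers and brush below 0.1 N), for 0.2 s.
At the end, for the whole second after the job is handed in: Each pot present hangs by its bail on a double hook (grip within 35 mm sideways and -8 to +12 mm in height of a hook point), borne by the rack, within 0.2 rad of upright, still; the brush stands in its block (tip under 25 mm above the bench, 12 mm of the hole axis, within 0.15 rad of upright) (z of brush_tip in the frame of brush_block below 0.025 m and horizontal distance between brush_tip and brush_block below 0.012 m and angle between brush's own z axis and vertical below 0.15 rad and ((horizontal distance between white_pot_bail and hook1 below 0.035 m and z of white_pot_bail in the frame of hook1 between -0.008 and 0.012 m) or (horizontal distance between white_pot_bail and hook2 below 0.035 m and z of white_pot_bail in the frame of hook2 between -0.008 and 0.012 m) or (horizontal distance between white_pot_bail and hook3 below 0.035 m and z of white_pot_bail in the frame of hook3 between -0.008 and 0.012 m)) and angle between each of white_pot, orange_pot, black_pot's own z axis and vertical below 0.2 rad and contact force between each of white_pot, orange_pot, black_pot and rack above 0.5 N and linear speed of each of white_pot, orange_pot, black_pot below 0.05 m/s and ((horizontal distance between orange_pot_bail and hook1 below 0.035 m and z of orange_pot_bail in the frame of hook1 between -0.008 and 0.012 m) or (horizontal distance between orange_pot_bail and hook2 below 0.035 m and z of orange_pot_bail in the frame of hook2 between -0.008 and 0.012 m) or (horizontal distance between orange_pot_bail and hook3 below 0.035 m and z of orange_pot_bail in the frame of hook3 between -0.008 and 0.012 m)) and ((horizontal distance between black_pot_bail and hook1 below 0.035 m and z of black_pot_bail in the frame of hook1 between -0.008 and 0.012 m) or (horizontal distance between black_pot_bail and hook2 below 0.035 m and z of black_pot_bail in the frame of hook2 between -0.008 and 0.012 m) or (horizontal distance between black_pot_bail and hook3 below 0.035 m and z of black_pot_bail in the frame of hook3 between -0.008 and 0.012 m))); the robot touches nothing.
It fails at once if one of the other tools on the bench is moved more than 40 mm (distance of any of bench_plane, mallet, chisel, sanding_block, tape_measure, glue_bottle, offcut from where it was at the start of the episode above 0.04 m).
Of white_pot, orange_pot, black_pot only 2 to 3 are there at a start; the rules pass over those that are not, and their reading is None.
At some moment in a run one of white_pot, orange_pot, black_pot may be knocked a few centimetres aside while the robot is not near it.
It also fails if it takes over 210 s, if anything falls off the work surface, if the arm or the gripper's body presses on something with over 40 N, if the wrist force passes 120 N, or if a joint passes its speed limit or range.

## Robot

A 6-joint arm with a two-finger parallel gripper is mounted at the origin on the work surface. World frame = base frame: x ahead of the robot, y to its left, z up, the work surface at z = 0. Lengths are in m, angles in degrees, forces in N, time in s.
With the tool pointing down it reaches from about 0.275 to 0.825 m from the base axis. Payload 5.2 kg.
Tool frame: the origin (TCP) lies at the very end of the fingers, on their centre line; the grasp point (between the pads) lies 19 mm behind it (manip.grip_depth is the distance from the TCP to the grasp point, in m); z points along the fingers, x is the direction in which the jaws open and shut, and the axes are right-handed (so a half turn about z gives the same grasp; the last joint's range is limited). The gripper opens to 93 mm and grips with 3 to 60 N. Pads are 15 mm wide; open, the fingers measure 128 mm over their backs; the gripper's body (75 mm by 188 mm) begins 65 mm behind the grasp point.
Start: joints at [53.297, 14.817, 87.949, -0, 77.235, -11.62], TCP at [0.233, 0.498, 0.179] pointing down, gripper open.
Joint ranges: [-179.93, 179.93], [-52.35, 119.4], [10.71, 147.94], [-69.91, 249.91], [12.55, 155.21], [-178.61, 178.61]. Speed limits (degrees/s): [147.25, 147.25, 180, 180, 180, 180].

## Interface

Orientations are given as a 3x3 rotation matrix whose columns are the frame's x, y, z axes.
In Python, from workcell import manip gives the robot as it stands. The module is installed in compiled form; this text tells all that it offers.
- The arm moves only by the tool servo_tool, never from a script. Its argument "plan" is a list of rows, each a list of 7 numbers: the opening, from 0 (shut) to 1 (fully open), then the shift along the tool's x, y, z in m, then the turn, a rotation vector about the tool's x, y, z in degrees. In form: [[grip, tx, ty, tz, ax, ay, az], ...]. A call has 1 to 12 rows; each row is the pose to reach, as a shift and turn from the pose measured when the call began, along the tool's axes at that moment; what a row does not reach only later rows make up. A row lasts 1/8 s, in which the tool goes at most 62.5 mm and 10.7 degrees, less where a joint would pass 70% of its speed; a pose out of reach is approached as far as the arm can. A call with a gripper value outside its range is refused whole. The fingers move at their own pace and stop on an object; "force" is the grip in N (left out, the last holds). Time passes only in rows, so rows that repeat a pose let the fingers close. It gives the time, the measured TCP pose, the force and the opening at its end, in the units of the state.
- manip.state(): the state, without advancing time (a new reading comes with each control period).
- manip.capture(name): name is "scene" or "side" or "wrist"; returns (picture, depth): 480x640x3 uint8, red, green, blue; 480x640 float32, m along the optical axis (not along the pixel's ray), 0 where there is no reading.
- manip.calibration(name): a dict with "fovy" (degrees; the focal length in pixels is half the picture's height over the tangent of half this angle, whatever the lens; pixels are square), "cx", "cy" (the principal point, pixels), "extrinsics" (4x4, takes a point from world to camera coordinates). Camera axes: x right, y up, looking along -z (the intrinsics and any distortion apply to the point x, -y, -z); pixel columns grow to the right and rows downward; lengths in m; the calibration is good to about 2 mm. A picture is of the moment at which its call begins: read the wrist's pose just before it. calibration takes no time and is no camera call; for the wrist camera it gives the pose at the moment of the call.
- manip.sign_off(): hands the job in, once; it reports no verdict.
Trained networks look in the newest picture that a camera, given by its name, has taken for a name from the list of things; names that differ only in an ending like _2 or _b are one class to them, and where a whole thing is asked for, a point or a joint stands for the part that bears it (a point fixed in the world has none). Each returns a list of dicts, best first, with "confidence" (0 to 1); they miss things now and then, are a little off and sometimes report something else, mostly with a low value. They report only what shows in the picture. A call takes as long as a camera call. They do not tell look-alikes from the thing itself.
- manip.cut_out(camera, target): "mask" (480x640 bool, what is visible of it) and "at" ([column, row] in pixels, amid what is visible of it).
- manip.tip_of(camera, target): "at" ([column, row] in pixels: a listed point, or the origin of a listed thing).
The state is a dict: "t": time; "joints": joint angles; "joint_velocities": joint speeds; "tau": joint torques, N m; "tcp_pos": TCP position; "eef_rot": TCP orientation; "wrist_force": force on the tool from outside, world axes, zero at the start; "torque": the same for the moment, N m; "width": opening from 0.0 (shut) to 1.0 (fully open).
Only numpy, scipy, OpenCV 4.12 (cv2) and the standard library are available. Lean on these libraries where they do the work, as an engineer would, in place of code of your own. Each camera call takes 0.05 s, during which the arm holds its last target.

## Working session

There is one attempt and no reset: what is moved stays moved. The work goes in short steps, Python scripts to look and compute and a tool call to move; the robot and the scene stay as the last step left them, time stands still between calls to the robot, and variables do not carry over. Pictures are saved under pics/ and viewed, and the job is handed in when it is done.

Besides the shell and the picture viewer there is one more tool, called after "Emit:" as a command line: name --pt "numbers of a row" for each row, then --argument value for the rest. servo_tool: Moves the arm, as the interface text tells. Its arguments: {"type":"object","properties":{"plan":{"type":"array"},"force":{"type":"number"}},"required":["plan"]}

```bash
mkdir -p pics; ls
cat > h.py <<'E'
import numpy as np, cv2
from workcell import manip
def cap(n,save=None):
    c=manip.calibration(n); im,d=manip.capture(n)
    if save: cv2.imwrite(f'pics/{save}.png',im[:,:,::-1])
    return im,d,c
def world(c,u,v,z):
    f=240/np.tan(np.radians(c['fovy'])/2)
    p=np.stack([(u-c['cx'])/f*z,-(v-c['cy'])/f*z,-z],-1)
    E=np.linalg.inv(np.array(c['extrinsics']))
    return p@E[:3,:3].T+E[:3,3]
def cloud(d,c):
    v,u=np.mgrid[:480,:640]
    return world(c,u.astype(float),v.astype(float),d.astype(float))
def proj(c,p):
    f=240/np.tan(np.radians(c['fovy'])/2)
    E=np.array(c['extrinsics']); q=E[:3,:3]@np.array(p)+E[:3,3]
    return c['cx']+f*q[0]/-q[2], c['cy']-f*q[1]/-q[2]
E
python3 - <<'E'
from h import *
for n in('scene','side','wrist'):
    im,d,c=cap(n,n+'0'); print(n,c['fovy'],c['cx'],c['cy'],{k:v for k,v in c.items() if k not in('fovy','cx','cy','extrinsics')}); print(np.round(np.linalg.inv(c['extrinsics']),3))
print(manip.state())
E
```

```text
pics
scene 43.656202651492656 324.479335444011 239.7665003517623 {}
[[-0.888 -0.327  0.322  1.008]
 [ 0.459 -0.652  0.604  0.906]
 [ 0.012  0.684  0.729  1.161]
 [ 0.     0.     0.     1.   ]]
side 45.39669297786222 312.78881894786736 236.30884304613133 {}
[[-0.977  0.143 -0.16   0.325]
 [-0.213 -0.58   0.786  1.219]
 [ 0.019  0.802  0.597  1.064]
 [ 0.     0.     0.     1.   ]]
wrist 59.664542111881865 329.679696359178 241.14221454419956 {}
[[ 0.424 -0.876 -0.229  0.169]
 [ 0.906  0.41   0.108  0.529]
 [-0.    -0.253  0.967  0.384]
 [ 0.     0.     0.     1.   ]]
{'t': 0.15, 'joints': array([ 5.32962022e+01,  1.48490989e+01,  8.79958242e+01, -3.50164462e-03,
        7.72333437e+01, -1.16197222e+01]), 'joint_velocities': array([-0.0231158 , -0.09461849, -0.23808347,  0.04910202, -0.00594666,
        0.03975632]), 'tau': array([ 1.45085854e-03, -4.37643600e+01, -2.84231722e+01,  7.18332315e-02,
        3.80746764e-02, -1.03508892e-04]), 'tcp_pos': array([0.2328915 , 0.4977482 , 0.17872001]), 'eef_rot': array([[ 4.23934932e-01,  9.05692322e-01, -7.68648868e-04],
       [ 9.05691642e-01, -4.23935574e-01, -1.13080539e-03],
       [-1.35001936e-03, -2.16770947e-04, -9.99999065e-01]]), 'wrist_force': array([0.44134949, 0.00923516, 0.36786701]), 'torque': array([ 0.01348625, -0.01996747,  0.00456529]), 'width': 0.996437614425947}
```

View pics/scene0.png

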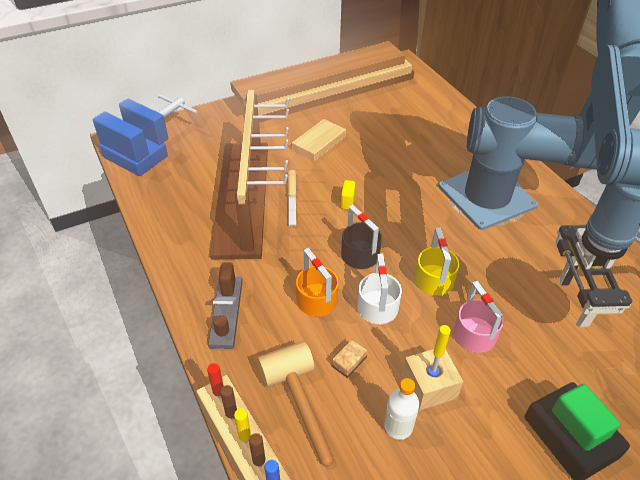

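View pics/side0.png

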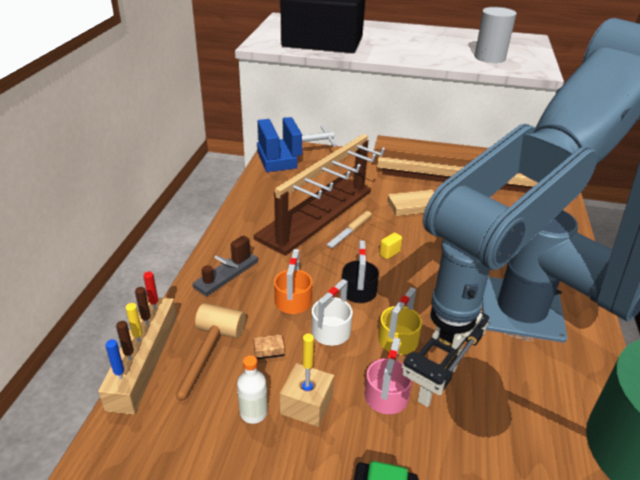

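View pics/wrist0.png

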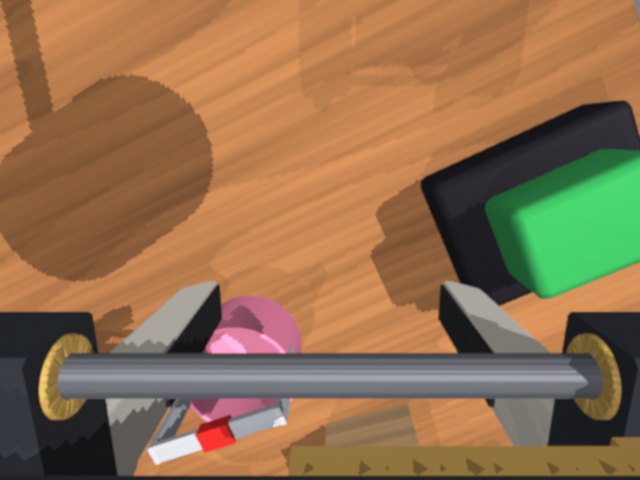

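The scene picture shows white at (379,297), orange at (318,290) and black at (361,243), so all three are present. The look-alikes are yellow at (437,270) and pink at (478,325). The brush and block are at (435,370), and the rack is at (250,170). I'll measure them from depth next.

```bash
cat > meas.py <<'E'
from h import *
def clouds(names=('scene','side')):
    P=[];C=[]
    for n in names:
        im,d,c=cap(n); w=cloud(d,c); ok=(d>0)
        P.append(w[ok]);C.append(cv2.cvtColor(im,cv2.COLOR_RGB2HSV)[ok].astype(int))
    return P,C
def grips(P,C):
    out=[]
    for p,c in zip(P,C):
        m=((c[:,0]<6)|(c[:,0]>174))&(c[:,1]>170)&(c[:,2]>90)&(p[:,2]>.11)&(p[:,2]<.4)
        q=p[m]; used=np.zeros(len(q),bool); L=[]
        while (~used).sum()>8:
            s=q[~used][0]
            for _ in range(5):
                k=np.linalg.norm(q-s,axis=1)<.03; s=q[k].mean(0)
            k&=~used
            if not k.any(): used[~used.nonzero()[0][:1]]=True; break
            if k.sum()>8:
                near=p[(np.linalg.norm(p[:,:2]-s[:2],axis=1)<.062)&(abs(p[:,2]-s[2])<.02)]
                u,sv,vt=np.linalg.svd(near[:,:2]-near[:,:2].mean(0),full_matrices=False)
                mid=(near.min(0)+near.max(0))/2
                L.append((s,k.sum(),near[:,:2].mean(0),mid[:2],np.degrees(np.arctan2(vt[0,1],vt[0,0]))%180,len(near)))
            used|=k
        out.append(L)
    return out
if __name__=='__main__':
    P,C=clouds()
    np.savez('cl.npz',p0=P[0],p1=P[1],c0=C[0],c1=C[1])
    for n,L in zip(('scene','side'),grips(P,C)):
        for l in L: print(n,np.round(l[0],4),l[1],np.round(l[2],4),np.round(l[3],4),round(l[4],1),l[5])
E
python3 meas.py
python3 - <<'E'
from h import *
Z=np.load('cl.npz')
for i in '01':
    p,c=Z['p'+i],Z['c'+i]
    b=(p[:,0]>.2)&(p[:,0]<.9)&(abs(p[:,1])<.7)&(abs(p[:,2])<.015)
    print('bench z',np.median(p[b][:,2]), 'slope',np.linalg.lstsq(np.c_[p[b][:,:2],np.ones(b.sum())],p[b][:,2],rcond=None)[0])
E
```

```text
scene [0.4376 0.0333 0.1384] 58 [0.4367 0.0359] [0.4368 0.0327] 99.6 254
scene [0.3146 0.1909 0.1397] 53 [0.3153 0.1944] [0.3138 0.19  ] 69.1 252
scene [0.6047 0.114  0.1393] 68 [0.6035 0.1178] [0.6031 0.1122] 94.6 291
scene [0.4837 0.2005 0.1403] 54 [0.4856 0.2045] [0.4833 0.1986] 65.1 272
scene [0.3235 0.369  0.1387] 79 [0.323  0.3722] [0.3218 0.3683] 85.5 353
scene [0.9113 0.2956 0.1678] 231 [0.9084 0.322 ] [0.9079 0.3181] 95.5 435
scene [0.912  0.2988 0.146 ] 70 [0.909  0.3257] [0.9079 0.3237] 96.1 278
side [0.4356 0.0314 0.1386] 29 [0.4339 0.0427] [0.4347 0.0331] 98.7 174
side [0.6015 0.1152 0.1395] 34 [0.6008 0.1207] [0.6012 0.1142] 93.8 179
side [0.9051 0.2964 0.1608] 167 [0.9033 0.3233] [0.9055 0.3187] 95.1 335
side [0.4796 0.1998 0.1379] 52 [0.4826 0.2049] [0.4811 0.1986] 64.5 250
side [0.9042 0.2978 0.1389] 64 [0.9023 0.325 ] [0.9064 0.3217] 94.7 278
side [0.3103 0.1903 0.139 ] 48 [0.3126 0.1965] [0.3114 0.189 ] 67.8 242
side [0.3201 0.3696 0.1396] 60 [0.3208 0.3762] [0.3203 0.3689] 84.7 291
bench z 0.0005954530527946256 slope [-0.00050627 -0.00078044  0.00120765]
bench z -0.0005257957074236153 slope [-0.0009644  -0.00057724  0.00053893]
```

Run:
```python
from h import *
Z=np.load('cl.npz')
for i in '01':
    p,c=Z['p'+i],Z['c'+i]
    y=(abs(c[:,0]-27)<6)&(c[:,1]>180)&(p[:,2]>.11)&(p[:,2]<.25)&(p[:,1]>.25)&(p[:,0]<.7)
    q=p[y]; print('handle',y.sum(),q.mean(0).round(4),'min',q.min(0).round(3),'max',q.max(0).round(3))
    t=q[q[:,2]>q[:,2].max()-.004]; print(' top',t.mean(0).round(4),len(t))
    for lo in (.14,.155,.17,.185,.2):
        s=q[abs(q[:,2]-lo)<.007]
        print('  ',lo,s.mean(0).round(4),np.median(s,0).round(4),len(s))
    # block top
    b=(abs(p[:,2]-.07)<.004)&(np.linalg.norm(p[:,:2]-q.mean(0)[:2],axis=1)<.08)
    r=cv2.minAreaRect((p[b][:,:2]*1000).astype(np.float32)); print('block',r,b.sum())
    # rack
    r=(p[:,2]>.19)&(p[:,2]<.235)&(p[:,0]>.5)&(p[:,0]<1)&(p[:,1]<.05)
    q=p[r]; print('rack',r.sum(), np.percentile(q[:,2],[2,50,98]).round(3), q.min(0).round(3),q.max(0).round(3))
    top=(p[:,2]>.211)&(p[:,2]<.219)&r
    rr=cv2.minAreaRect((p[top][:,:2]*1000).astype(np.float32)); print('rail',rr,top.sum())
```

```text
handle 344 [0.5002 0.4383 0.1836] min [0.481 0.421 0.132] max [0.611 0.493 0.219]
 top [0.4926 0.4325 0.2164] 37
   0.14 [0.4975 0.4378 0.1408] [0.4992 0.4397 0.1413] 38
   0.155 [0.4976 0.438  0.1558] [0.4991 0.4388 0.1557] 42
   0.17 [0.521  0.4485 0.17  ] [0.5007 0.4407 0.1701] 56
   0.185 [0.4973 0.4382 0.1849] [0.4981 0.4392 0.1849] 45
   0.2 [0.4974 0.4376 0.2002] [0.4992 0.4394 0.2003] 46
block ((491.80712890625, 432.1014404296875), (93.68016052246094, 93.02862548828125), 80.9516372680664) 1350
rack 2003 [0.191 0.209 0.22 ] [ 0.5   -1.342  0.19 ] [ 1.    -0.086  0.229]
rail ((709.2664794921875, -735.923095703125), (289.9690856933594, 1306.068115234375), 13.378423690795898) 855
handle 313 [0.4891 0.4388 0.1817] min [0.48  0.423 0.132] max [0.501 0.446 0.218]
 top [0.4911 0.4347 0.2153] 34
   0.14 [0.4882 0.4398 0.141 ] [0.4878 0.4408 0.1411] 40
   0.155 [0.4888 0.4401 0.1546] [0.4881 0.4405 0.1552] 45
   0.17 [0.4886 0.4403 0.1698] [0.4884 0.4411 0.1701] 47
   0.185 [0.4891 0.4407 0.1849] [0.489  0.4412 0.1848] 47
   0.2 [0.4884 0.4404 0.1998] [0.4879 0.4408 0.1989] 45
block ((490.7823181152344, 432.24395751953125), (94.94845581054688, 91.58636474609375), 81.5327377319336) 1205
rack 2584 [0.191 0.208 0.233] [ 0.5   -1.978  0.19 ] [ 1.    -0.083  0.235]
rail ((750.62060546875, -1026.23681640625), (1877.8634033203125, 498.87811279296875), 89.96383666992188) 741
```

Run:
```python
from h import *
for n in('scene','side'):
    im=cv2.imread(f'pics/{n}0.png')
    if n=='scene': a=im[60:280,180:420]; b=im[220:440,300:540]
    else: a=im[110:330,220:460]; b=im[240:440,220:440]
    cv2.imwrite(f'pics/{n}_crop.png',np.hstack([cv2.resize(a,(400,400)),cv2.resize(b,(400,400))]))
```

```text
(no output)
```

View pics/scene_crop.png

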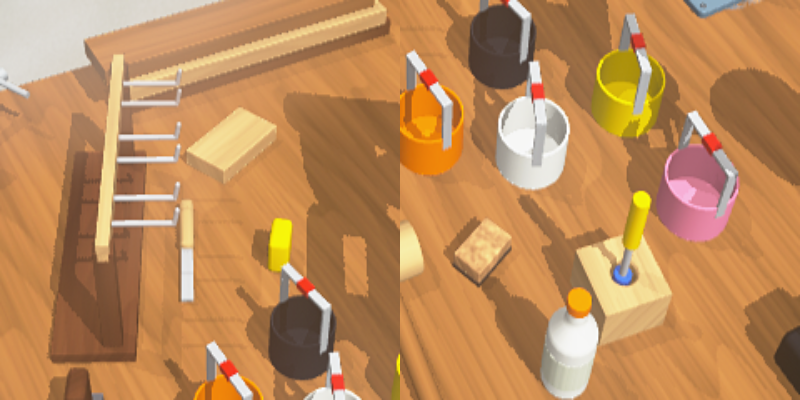

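View pics/side_crop.png

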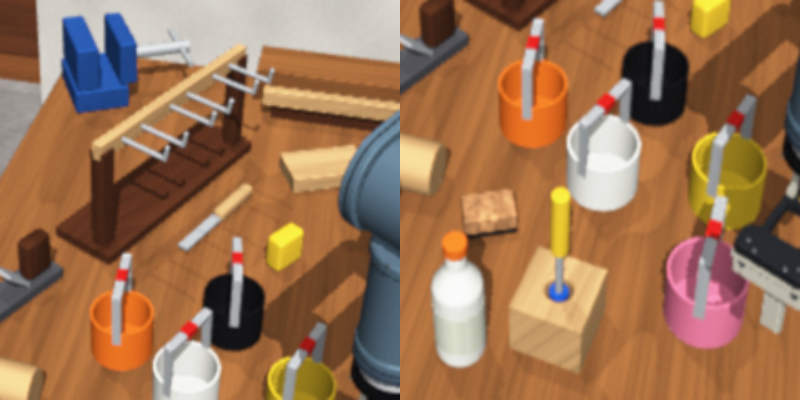

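Run:
```python
from h import *
Z=np.load('cl.npz')
for i in '01':
    p,c=Z['p'+i],Z['c'+i]
    box=(p[:,0]>.45)&(p[:,0]<1.05)&(p[:,1]<.1)&(p[:,1]>-.6)
    top=(p[:,2]>.212)&(p[:,2]<.218)&box
    q=p[top][:,:2]
    # exclude prong tips: low saturation
    s=c[top][:,1]>70
    q=q[s]
    r=cv2.minAreaRect((q*1000).astype(np.float32)); print('rail',r,len(q))
    L=cv2.boxPoints(r); print(L.round(0).tolist())
    t=(p[:,2]>.190)&(p[:,2]<.24)&box&(c[:,1]<60)
    q=p[t]; print('prongs',len(q),q.min(0).round(3),q.max(0).round(3))
    hi=q[q[:,2]>.217]
    # cluster tips
    while len(hi)>2:
        k=np.linalg.norm(hi[:,:2]-hi[0,:2],axis=1)<.016
        for _ in range(3):k=np.linalg.norm(hi[:,:2]-hi[k].mean(0)[:2],axis=1)<.016
        print('  tip',hi[k].mean(0).round(4),k.sum(),hi[k][:,2].max().round(3)); hi=hi[~k]
```

```text
rail ((563.6090698242188, -269.7786865234375), (440.82354736328125, 110.18278503417969), 64.49765014648438) 704
[[419.0, -445.0], [518.0, -492.0], [708.0, -95.0], [609.0, -47.0]]
prongs 718 [ 0.451 -0.434  0.192] [ 0.665 -0.095  0.229]
  tip [ 0.4637 -0.3397  0.2243] 8 0.229
  tip [ 0.4988 -0.2682  0.2226] 6 0.226
  tip [ 0.5214 -0.2206  0.2216] 10 0.228
  tip [ 0.5566 -0.1463  0.2222] 12 0.229
  tip [ 0.5791 -0.0987  0.2236] 10 0.228
rail ((601.0903930664062, -288.7091064453125), (442.39398193359375, 25.75250816345215), 64.3774185180664) 415
[[494.0, -483.0], [517.0, -494.0], [708.0, -95.0], [685.0, -84.0]]
prongs 501 [ 0.451 -0.455  0.192] [ 0.665 -0.092  0.227]
  tip [ 0.4607 -0.3432  0.2212] 6 0.224
  tip [ 0.4965 -0.2657  0.2217] 9 0.226
  tip [ 0.5187 -0.219   0.2217] 8 0.226
  tip [ 0.5547 -0.1458  0.2201] 9 0.225
  tip [ 0.5767 -0.0993  0.2215] 9 0.227
```

```bash
cat > mv.py <<'E'
# usage: from mv import go ; go([(grip,x,y,z,yaw,nrows),...]) prints tool-frame rows
from h import *
from scipy.spatial.transform import Rotation as Ro
def go(wps,tilt=True):
    s=manip.state(); R0=np.array(s['eef_rot']); p0=np.array(s['tcp_pos'])
    print('at',p0.round(4),'yaw',np.degrees(np.arctan2(R0[1,0],R0[0,0])).round(2),'zax',R0[:,2].round(4),'w',round(s['width'],3),'t',round(s['t'],2),'F',np.round(s['wrist_force'],1))
    prev=np.r_[p0,0]; 
    y0=np.degrees(np.arctan2(R0[1,0],R0[0,0]))
    for g,x,y,z,yaw,n in wps:
        a=np.radians(yaw); Rt=np.array([[np.cos(a),np.sin(a),0],[np.sin(a),-np.cos(a),0],[0,0,-1.]])
        rv=Ro.from_matrix(R0.T@Rt).as_rotvec(degrees=True)
        t=R0.T@(np.array([x,y,z])-p0)
        print(n,'x',[g]+t.round(3).tolist()+rv.round(1).tolist())
E
python3 - <<'E'
from h import *
Z=np.load('cl.npz')
for i in '01':
    p,c=Z['p'+i],Z['c'+i]
    b=(p[:,2]>.1)&(p[:,2]<.185)&(np.linalg.norm(p[:,:2]-[.491,.432],axis=1)<.2)&(p[:,0]>.52)
    print(p[b].mean(0),p[b].min(0),p[b].max(0),b.sum())
from mv import go
go([(.8,.491,.432,.25,65,5),(.8,.491,.432,.161,65,4)])
E
```

```text
[0.60740265 0.48693784 0.1310477 ] [0.57332977 0.45170728 0.10005582] [0.63063946 0.5101816  0.17600509] 841
[0.59660295 0.4904977  0.13012534] [0.57075981 0.45657791 0.10010756] [0.62903349 0.51122097 0.17303908] 732
at [0.233  0.4979 0.179 ] yaw 64.92 zax [-5.e-04 -7.e-04 -1.e+00] w 0.996 t 0.25 F [ 0.5  0.6 -0.2]
5 x [0.8, 0.05, 0.262, -0.071, -0.0, 0.0, -0.1]
4 x [0.8, 0.05, 0.262, 0.018, -0.0, 0.0, -0.1]
```

Emit:
servo_tool --pt "0.8 0.01 0.05 -0.07 0 0 0" --pt "0.8 0.02 0.1 -0.071 0 0 0" --pt "0.8 0.03 0.15 -0.071 0 0 0" --pt "0.8 0.04 0.2 -0.071 0 0 0" --pt "0.8 0.045 0.24 -0.071 0 0 0" --pt "0.8 0.05 0.262 -0.071 0 0 0" --pt "0.8 0.05 0.262 -0.071 0 0 0" --force 40

```text
t: 1.12
tcp_pos: [0.4928, 0.4312, 0.2488]
eef_rot: [[0.426, 0.905, -0.002], [0.905, -0.426, -0.001], [-0.002, -0.001, -1.0]]
wrist_force: [0.1, -0.4, 0.2]
width: 0.799
```

Run:
```python
from mv import *
cap('wrist','w1')
go([(.8,.491,.432,.161,65,4)])
```

```text
at [0.4915 0.4319 0.2492] yaw 64.85 zax [-0.0019 -0.0011 -1.    ] w 0.8 t 1.18 F [-1.5  0.4 -0.4]
4 x [0.8, 0.0, -0.0, 0.088, -0.1, 0.1, -0.1]
```

View pics/w1.png

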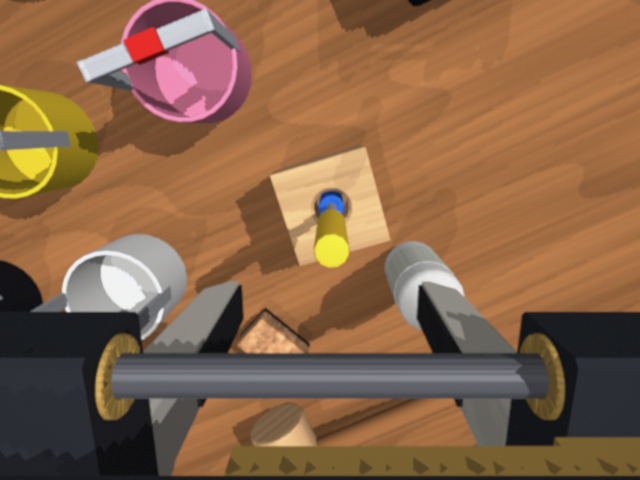

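Run:
```python
from mv import *
c=manip.calibration('wrist')
print(proj(c,(.491,.432,.215)),proj(c,(.491,.432,.07)),proj(c,(.6,.486,.17)), proj(c,manip.state()['tcp_pos']))
```

```text
(np.float64(327.55649082542806), np.float64(254.1513746242265)) (np.float64(328.4213127384051), np.float64(210.14156922350995)) (np.float64(455.7150397893589), np.float64(334.54687121359035)) (np.float64(327.34508474265954), np.float64(273.7372127647923))
```

Emit:
servo_tool --pt "0.8 0.002 -0.002 0.03 0 0 0" --pt "0.8 0.002 -0.002 0.06 0 0 0" --pt "0.8 0.002 -0.002 0.088 0 0 0" --pt "0.8 0.002 -0.002 0.088 0 0 0" --pt "0.0 0.002 -0.002 0.088 0 0 0" --pt "0.0 0.002 -0.002 0.088 0 0 0" --pt "0.0 0.002 -0.002 0.088 0 0 0" --pt "0.0 0.002 -0.002 0.088 0 0 0" --pt "0.0 0.002 -0.002 0.088 0 0 0" --force 40

```text
t: 2.3
tcp_pos: [0.4905, 0.4344, 0.1613]
eef_rot: [[0.425, 0.905, -0.002], [0.905, -0.425, -0.001], [-0.002, -0.001, -1.0]]
wrist_force: [0.6, 0.7, -1.1]
width: 0.313
```

Emit:
servo_tool --pt "0.0 0 0 0 0 0 0" --pt "0.0 0 0 0 0 0 0" --pt "0.0 0 0 0 0 0 0"

```text
t: 2.68
tcp_pos: [0.4904, 0.4344, 0.1613]
eef_rot: [[0.425, 0.905, -0.002], [0.905, -0.425, -0.001], [-0.002, -0.001, -1.0]]
wrist_force: [0.6, -0.6, -0.6]
width: 0.225
```

Run:
```python
from mv import *
s=manip.state();print(s['tcp_pos'],s['wrist_force'],s['width'])
go([(0,.4905,.434,.33,65,7)])
```

```text
[0.49043293 0.43436528 0.1612749 ] [ 0.56134134 -0.59532565 -0.58498678] 0.22534828357379044
at [0.4904 0.4344 0.1613] yaw 64.84 zax [-0.0018 -0.0011 -1.    ] w 0.225 t 2.67 F [ 0.6 -0.6 -0.6]
7 x [0, -0.001, 0.0, -0.169, -0.1, 0.1, -0.2]
```

Emit:
servo_tool --pt "0 0 0 -0.015 0 0 0" --pt "0 0 0 -0.04 0 0 0" --pt "0 0 0 -0.075 0 0 0" --pt "0 0 0 -0.11 0 0 0" --pt "0 0 0 -0.145 0 0 0" --pt "0 0 0 -0.169 0 0 0" --pt "0 0 0 -0.169 0 0 0"

```text
t: 3.55
tcp_pos: [0.4916, 0.4351, 0.3335]
eef_rot: [[0.425, 0.905, 0.003], [0.905, -0.425, 0.002], [0.003, 0.002, -1.0]]
wrist_force: [-0.0, -0.2, -1.0]
width: 0.228
```

```bash
cat > look.py <<'E'
import sys
from h import *
from meas import *
tag=sys.argv[1]
P=[];C=[];I={}
for n in('scene','side'):
    im,d,c=cap(n,f'{n}_{tag}'); w=cloud(d,c); ok=d>0
    P.append(w[ok]);C.append(cv2.cvtColor(im,cv2.COLOR_RGB2HSV)[ok].astype(int))
for n,L in zip(('scene','side'),grips(P,C)):
    for l in L:
        if l[0][0]<.8: print(n,np.round(l[0],4),np.round(l[3],4),round(l[4],1),l[5])
# brush head: blue
for p,c in zip(P,C):
    m=(c[:,0]>105)&(c[:,0]<125)&(c[:,1]>180)&(p[:,0]<.75)&(p[:,0]>.2)&(p[:,1]<.6)&(p[:,1]>-.1)&(p[:,2]>0.004)
    if m.sum()>5: q=p[m]; print('blue',m.sum(),np.median(q,0).round(4),q[:,2].min().round(3),q[:,2].max().round(3))
a,b=[cv2.imread(f'pics/{n}_{tag}.png') for n in('scene','side')]
cv2.imwrite(f'pics/both_{tag}.png',np.hstack([cv2.resize(a[60:460,100:580],(400,333)),cv2.resize(b[80:480,100:580],(400,333))]))
E
python3 look.py a
```

```text
scene [0.438  0.0331 0.1383] [0.4355 0.033 ] 99.7 259
scene [0.3136 0.1903 0.1396] [0.3113 0.1901] 69.2 255
scene [0.6047 0.1143 0.1396] [0.6026 0.1138] 94.5 292
scene [0.4839 0.2005 0.1401] [0.4829 0.1996] 65.1 269
scene [0.3238 0.3695 0.1392] [0.3218 0.3683] 85.7 324
side [0.4355 0.0325 0.1394] [0.4349 0.0339] 98.6 169
side [0.4792 0.1998 0.1379] [0.4814 0.2001] 64.5 253
side [0.3103 0.1908 0.1387] [0.3114 0.1921] 68.1 241
side [0.3203 0.369  0.1392] [0.3203 0.3696] 84.6 292
blue 220 [0.4893 0.4426 0.2139] 0.179 0.24
```

View pics/both_a.png

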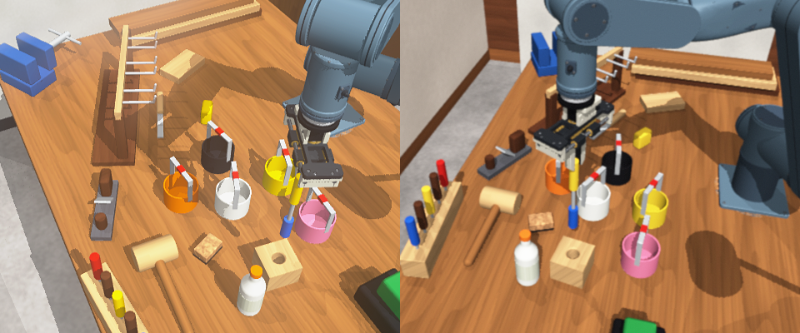

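The brush is held upright with its tip at z≈0.178. Next is the white pot, centred at (0.482, 0.1995) with its bail at 65°. I'll enter 27 mm to one side of the bail.

Run:
```python
from mv import *
go([(0,.458,.212,.333,65,7),(0,.458,.212,.169,65,4),(0,.458,.212,.235,65,4)])
```

```text
at [0.4906 0.4345 0.3299] yaw 64.84 zax [-0.0021 -0.0013 -1.    ] w 0.225 t 3.65 F [ 0.3  0.  -0.9]
7 x [0, -0.215, 0.065, -0.003, -0.1, 0.1, -0.2]
4 x [0, -0.215, 0.065, 0.161, -0.1, 0.1, -0.2]
4 x [0, -0.215, 0.065, 0.095, -0.1, 0.1, -0.2]
```

Emit:
servo_tool --pt "0 -0.03 0.009 -0.003 0 0 0" --pt "0 -0.07 0.021 -0.003 0 0 0" --pt "0 -0.11 0.033 -0.003 0 0 0" --pt "0 -0.15 0.045 -0.003 0 0 0" --pt "0 -0.185 0.056 -0.003 0 0 0" --pt "0 -0.205 0.062 -0.003 0 0 0" --pt "0 -0.215 0.065 -0.003 0 0 0" --pt "0 -0.215 0.065 -0.003 0 0 0" --pt "0 -0.215 0.065 -0.003 0 0 0"

```text
t: 4.78
tcp_pos: [0.458, 0.2129, 0.3328]
eef_rot: [[0.425, 0.905, -0.003], [0.905, -0.425, -0.001], [-0.002, -0.002, -1.0]]
wrist_force: [-0.0, 0.6, -0.8]
width: 0.227
```

```bash
python3 look.py b
python3 - <<'E'
from mv import *
cap('wrist','w2')
go([(0,.458,.212,.17,65,4),(0,.458,.212,.235,65,4)])
E
```

```text
scene [0.4381 0.0334 0.1386] [0.435  0.0338] 99.9 252
scene [0.3138 0.1904 0.1395] [0.3121 0.19  ] 69.0 256
scene [0.6047 0.1139 0.1391] [0.6027 0.1124] 94.5 290
scene [0.4838 0.2005 0.1403] [0.4829 0.1993] 65.0 275
scene [0.3234 0.3692 0.1388] [0.322  0.3687] 84.9 349
side [0.4355 0.0326 0.1394] [0.4349 0.0327] 98.5 170
side [0.6016 0.1149 0.1392] [0.6022 0.1138] 93.6 179
side [0.4792 0.2    0.1381] [0.481  0.2007] 63.2 209
side [0.3103 0.1913 0.1391] [0.3114 0.1917] 68.1 245
side [0.3202 0.3697 0.1398] [0.3203 0.3678] 84.7 293
blue 207 [0.4565 0.2202 0.2104] 0.014 0.241
at [0.458  0.2129 0.333 ] yaw 64.9 zax [-0.0025 -0.0012 -1.    ] w 0.227 t 4.92 F [ 0.1  0.2 -0.7]
4 x [0, -0.0, 0.001, 0.163, -0.1, 0.1, -0.1]
4 x [0, -0.001, 0.001, 0.098, -0.1, 0.1, -0.1]
```

View pics/w2.png

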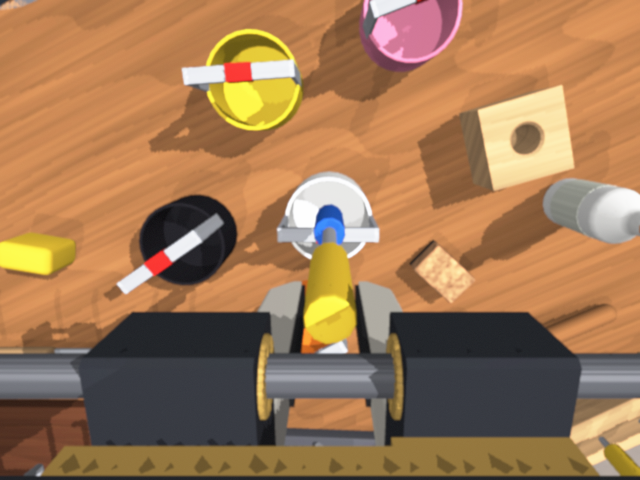

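View pics/both_b.png

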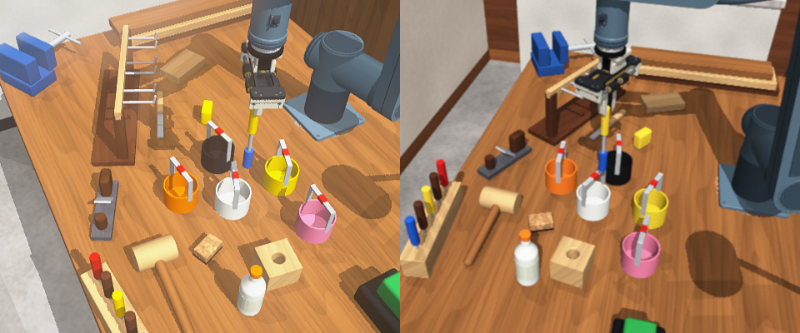

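Emit:
servo_tool --pt "0 0 0.001 0.03 0 0 0" --pt "0 0 0.001 0.07 0 0 0" --pt "0 0 0.001 0.11 0 0 0" --pt "0 0 0.001 0.14 0 0 0" --pt "0 0 0.001 0.158 0 0 0" --pt "0 0 0.001 0.163 0 0 0" --pt "0 0 0.001 0.163 0 0 0" --pt "0 0 0.001 0.163 0 0 0" --pt "0 0 0.001 0.163 0 0 0"

```text
t: 6.05
tcp_pos: [0.459, 0.2125, 0.1708]
eef_rot: [[0.424, 0.906, -0.001], [0.906, -0.424, -0.001], [-0.001, -0.001, -1.0]]
wrist_force: [0.5, 0.3, -1.5]
width: 0.22
```

```bash
python3 look.py c
python3 - <<'E'
from mv import *
go([(0,.458,.212,.237,65,4)])
E
```

```text
scene [0.4381 0.0333 0.1385] [0.435  0.0313] 99.7 255
scene [0.3136 0.1904 0.1394] [0.3126 0.1901] 69.1 256
scene [0.6049 0.1145 0.1397] [0.6022 0.1133] 94.7 287
scene [0.4835 0.2002 0.1404] [0.4812 0.2003] 65.5 342
scene [0.3235 0.3694 0.1389] [0.3219 0.3678] 84.9 350
side [0.4356 0.032  0.1395] [0.4338 0.039 ] 98.1 147
side [0.6013 0.1145 0.1394] [0.6021 0.114 ] 93.6 178
side [0.4802 0.1996 0.1382] [0.4786 0.2025] 50.3 257
side [0.3103 0.1904 0.1386] [0.3114 0.1915] 68.4 237
side [0.3203 0.3689 0.1392] [0.3203 0.37  ] 84.7 291
blue 49 [0.4583 0.2196 0.0714] 0.056 0.08
at [0.4588 0.2124 0.1705] yaw 64.9 zax [-1.5e-03 -9.0e-04 -1.0e+00] w 0.225 t 6.15 F [-0.5  0.4 -1. ]
4 x [0, -0.001, -0.001, -0.067, -0.1, 0.1, -0.1]
```

View pics/both_c.png

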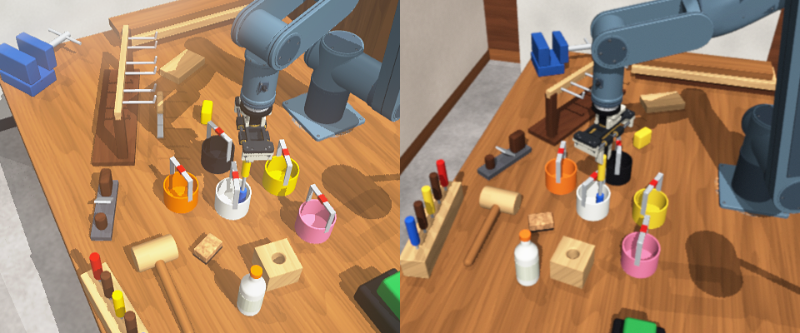

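Emit:
servo_tool --pt "0 0 0 -0.025 0 0 0" --pt "0 0 0 -0.06 0 0 0" --pt "0 0 0 -0.065 0 0 0" --pt "0 0 0 -0.065 0 0 0" --pt "0 0 0 -0.045 0 0 0" --pt "0 0 0 -0.015 0 0 0" --pt "0 0 0 0.003 0 0 0" --pt "0 0 0 0.003 0 0 0" --pt "0 0 0 0.003 0 0 0" --pt "0 0 0 0.003 0 0 0" --pt "0 0 0 0.003 0 0 0"

```text
t: 7.52
tcp_pos: [0.4592, 0.2124, 0.1681]
eef_rot: [[0.424, 0.906, -0.0], [0.906, -0.424, -0.001], [-0.001, 0.0, -1.0]]
wrist_force: [-0.3, 0.0, -1.5]
width: 0.228
```

Emit:
servo_tool --pt "0 0 0 -0.03 0 0 0" --pt "0 0 0 -0.07 0 0 0" --pt "0 0 0 -0.11 0 0 0" --pt "0 0 0 -0.145 0 0 0" --pt "0 0 0 -0.163 0 0 0" --pt "0 0 0 -0.163 0 0 0"

```text
t: 8.28
tcp_pos: [0.4601, 0.2128, 0.3329]
eef_rot: [[0.424, 0.906, 0.004], [0.906, -0.424, 0.0], [0.002, 0.003, -1.0]]
wrist_force: [-0.7, 0.5, -0.4]
width: 0.226
```

```bash
python3 look.py d
python3 - <<'E'
from mv import *
go([(0,.576,.112,.333,65,4),(0,.576,.112,.168,65,4)])
E
```

```text
scene [0.4382 0.0335 0.1387] [0.4365 0.0324] 99.3 258
scene [0.314  0.1908 0.1399] [0.3127 0.189 ] 69.0 250
scene [0.6049 0.1143 0.1397] [0.6031 0.1133] 94.5 293
scene [0.4835 0.2003 0.1401] [0.4836 0.1998] 65.2 269
scene [0.3234 0.3693 0.1388] [0.3219 0.3685] 85.6 350
side [0.4358 0.0316 0.1389] [0.435  0.0357] 98.8 171
side [0.6017 0.1144 0.1388] [0.6017 0.115 ] 93.7 179
side [0.4794 0.1991 0.1373] [0.481 0.203] 63.5 210
side [0.3103 0.1911 0.1392] [0.3113 0.1899] 68.3 245
side [0.3202 0.3693 0.1394] [0.3203 0.3696] 84.7 295
blue 206 [0.4586 0.2198 0.2099] 0.014 0.239
at [0.459  0.2125 0.3305] yaw 64.9 zax [-8.e-04 -8.e-04 -1.e+00] w 0.225 t 8.38 F [-0.9 -0.1 -1.3]
4 x [0, -0.041, 0.149, -0.002, -0.0, 0.1, -0.1]
4 x [0, -0.041, 0.149, 0.163, -0.0, 0.1, -0.1]
```

View pics/both_d.png

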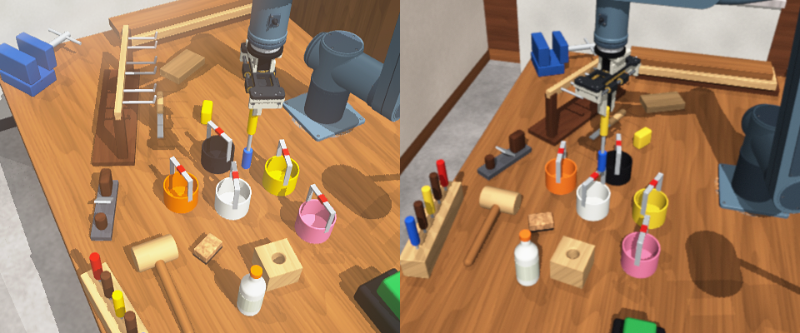

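Emit:
servo_tool --pt "0 -0.008 0.03 -0.002 0 0 0" --pt "0 -0.018 0.07 -0.002 0 0 0" --pt "0 -0.027 0.11 -0.002 0 0 0" --pt "0 -0.034 0.138 -0.002 0 0 0" --pt "0 -0.036 0.147 -0.002 0 0 0" --pt "0 -0.036 0.147 -0.002 0 0 0" --pt "0 -0.036 0.147 -0.002 0 0 0"

```text
t: 9.25
tcp_pos: [0.576, 0.1184, 0.3326]
eef_rot: [[0.423, 0.906, -0.001], [0.906, -0.423, -0.001], [-0.001, -0.001, -1.0]]
wrist_force: [-1.4, 0.3, -1.3]
width: 0.226
```

```bash
python3 look.py e
python3 - <<'E'
from mv import *
go([(0,.576,.117,.168,65,4)])
E
```

```text
scene [0.4385 0.0339 0.1393] [0.4358 0.0331] 99.6 254
scene [0.3141 0.1907 0.1395] [0.313  0.1887] 69.2 259
scene [0.6049 0.1143 0.1397] [0.6026 0.1136] 94.5 290
scene [0.4834 0.2002 0.1399] [0.4831 0.1995] 65.0 274
scene [0.3235 0.3691 0.1387] [0.3223 0.3678] 85.5 349
side [0.4355 0.0317 0.1388] [0.4351 0.0348] 98.4 169
side [0.6017 0.1145 0.1389] [0.6018 0.1126] 93.9 178
side [0.4796 0.1996 0.1375] [0.4813 0.1995] 64.4 253
side [0.3103 0.1908 0.139 ] [0.3114 0.1915] 68.1 242
side [0.3202 0.3693 0.1394] [0.3203 0.3691] 84.6 294
blue 171 [0.5738 0.1259 0.2145] 0.178 0.547
at [0.5761 0.1185 0.333 ] yaw 64.97 zax [-4.e-04 -6.e-04 -1.e+00] w 0.226 t 9.35 F [-0.8 -0.1 -0. ]
4 x [0, -0.001, 0.001, 0.165, -0.0, 0.0, -0.0]
```

Emit:
servo_tool --pt "0 0 0 0.03 0 0 0" --pt "0 0 0 0.07 0 0 0" --pt "0 0 0 0.11 0 0 0" --pt "0 0 0 0.14 0 0 0" --pt "0 0 0 0.158 0 0 0" --pt "0 0 0 0.164 0 0 0" --pt "0 0 0 0.165 0 0 0" --pt "0 0 0 0.165 0 0 0" --pt "0 0 0 0.165 0 0 0"

```text
t: 10.48
tcp_pos: [0.5766, 0.1184, 0.1689]
eef_rot: [[0.423, 0.906, 0.001], [0.906, -0.423, -0.001], [0.0, 0.001, -1.0]]
wrist_force: [-0.1, -0.5, -1.1]
width: 0.228
```

Emit:
servo_tool --pt "0 0 0 -0.025 0 0 0" --pt "0 0 0 -0.06 0 0 0" --pt "0 0 0 -0.065 0 0 0" --pt "0 0 0 -0.065 0 0 0" --pt "0 0 0 -0.045 0 0 0" --pt "0 0 0 -0.015 0 0 0" --pt "0 0 0 0 0 0 0" --pt "0 0 0 0 0 0 0" --pt "0 0 0 0 0 0 0" --pt "0 0 0 0 0 0 0" --pt "0 0 0 0 0 0 0"

```text
t: 11.85
tcp_pos: [0.577, 0.1185, 0.1698]
eef_rot: [[0.423, 0.906, 0.003], [0.906, -0.423, -0.001], [0.001, 0.003, -1.0]]
wrist_force: [0.3, -0.2, -1.2]
width: 0.227
```

```bash
python3 look.py f
```

```text
scene [0.4382 0.0334 0.1385] [0.4353 0.0334] 100.1 254
scene [0.314  0.1907 0.1397] [0.3126 0.1893] 69.0 258
scene [0.6046 0.1138 0.139 ] [0.5912 0.1119] 96.4 369
scene [0.4833 0.2003 0.1399] [0.4824 0.1993] 64.8 268
scene [0.3233 0.3689 0.1383] [0.3214 0.3674] 85.5 355
side [0.4355 0.0326 0.1395] [0.4345 0.0339] 98.9 171
side [0.6013 0.114  0.1391] [0.5894 0.116 ] 95.5 239
side [0.4792 0.1997 0.1378] [0.4809 0.2005] 64.1 253
side [0.3103 0.1911 0.139 ] [0.3114 0.1918] 68.2 242
side [0.3202 0.3694 0.1395] [0.3203 0.3679] 84.6 290
blue 42 [0.5756 0.1258 0.0707] 0.056 0.477
```

View pics/both_f.png

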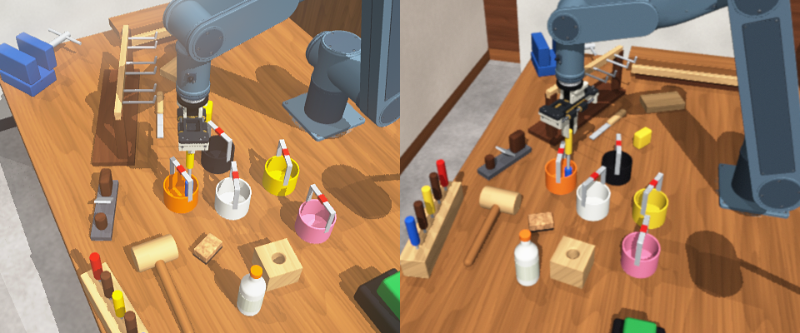

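Emit:
servo_tool --pt "0 0 0 -0.03 0 0 0" --pt "0 0 0 -0.07 0 0 0" --pt "0 0 0 -0.11 0 0 0" --pt "0 0 0 -0.145 0 0 0" --pt "0 0 0 -0.163 0 0 0" --pt "0 0 0 -0.163 0 0 0"

```text
t: 12.7
tcp_pos: [0.5772, 0.1186, 0.3342]
eef_rot: [[0.423, 0.906, 0.006], [0.906, -0.423, -0.001], [0.002, 0.006, -1.0]]
wrist_force: [-0.7, -0.4, -0.7]
width: 0.227
```

Run:
```python
from mv import *
go([(0,.462,.031,.333,65,4)])
```

```text
at [0.5772 0.1186 0.3342] yaw 64.98 zax [ 6.e-03 -5.e-04 -1.e+00] w 0.227 t 12.7 F [-0.7 -0.4 -0.7]
4 x [0, -0.128, -0.067, 0.001, 0.3, -0.1, -0.0]
```

Emit:
servo_tool --pt "0 -0.025 -0.013 0.001 0 0 0" --pt "0 -0.06 -0.031 0.001 0 0 0" --pt "0 -0.095 -0.05 0.001 0.3 0 0" --pt "0 -0.12 -0.063 0.001 0.3 0 0" --pt "0 -0.128 -0.067 0.001 0.3 0 0" --pt "0 -0.128 -0.067 0.001 0.3 0 0" --pt "0 -0.128 -0.067 0.001 0.3 0 0"

```text
t: 13.58
tcp_pos: [0.463, 0.0313, 0.3321]
eef_rot: [[0.423, 0.906, 0.001], [0.906, -0.423, 0.002], [0.002, -0.0, -1.0]]
wrist_force: [0.8, -0.9, -0.5]
width: 0.226
```

```bash
python3 look.py g
python3 - <<'E'
from mv import *
go([(0,.462,.031,.168,65,4)])
E
```

```text
scene [0.4384 0.0337 0.1392] [0.4356 0.0337] 100.2 210
scene [0.3131 0.1904 0.1398] [0.3131 0.1895] 68.9 253
scene [0.6047 0.114  0.1393] [0.6027 0.1129] 94.6 290
scene [0.4839 0.2006 0.1402] [0.4826 0.1992] 64.9 269
scene [0.3236 0.3689 0.1386] [0.3228 0.3675] 85.4 350
side [0.4356 0.0316 0.1387] [0.4351 0.0335] 98.7 171
side [0.6018 0.1143 0.1387] [0.6014 0.1145] 93.5 183
side [0.4794 0.1994 0.1375] [0.4814 0.201 ] 64.2 252
side [0.3103 0.1906 0.1388] [0.3114 0.1917] 68.2 244
side [0.3203 0.3694 0.1396] [0.3204 0.3693] 84.8 293
blue 142 [0.4622 0.0395 0.2121] 0.179 0.242
at [0.4629 0.0314 0.3322] yaw 65.02 zax [ 7.e-04  2.e-03 -1.e+00] w 0.22 t 13.68 F [ 0.1  0.5 -1.1]
4 x [0, -0.001, -0.001, 0.164, -0.0, -0.1, 0.0]
```

View pics/both_g.png

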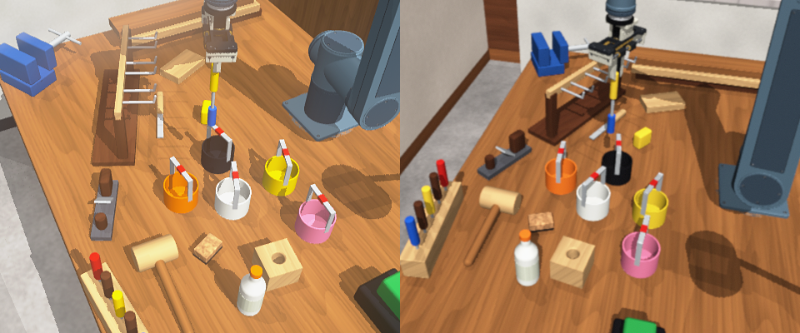

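Emit:
servo_tool --pt "0 -0.001 0 0.03 0 0 0" --pt "0 -0.001 0 0.07 0 0 0" --pt "0 -0.001 0 0.11 0 0 0" --pt "0 -0.001 0 0.14 0 0 0" --pt "0 -0.001 0 0.158 0 0 0" --pt "0 -0.001 0 0.164 0 0 0" --pt "0 -0.001 0 0.165 0 0 0" --pt "0 -0.001 0 0.165 0 0 0" --pt "0 -0.001 0 0.165 0 0 0"

```text
t: 14.8
tcp_pos: [0.4632, 0.0307, 0.1679]
eef_rot: [[0.422, 0.906, 0.002], [0.906, -0.422, 0.002], [0.002, 0.001, -1.0]]
wrist_force: [0.9, 0.6, -0.3]
width: 0.219
```

Emit:
servo_tool --pt "0 0 0 -0.025 0 0 0" --pt "0 0 0 -0.06 0 0 0" --pt "0 0 0 -0.065 0 0 0" --pt "0 0 0 -0.065 0 0 0" --pt "0 0 0 -0.045 0 0 0" --pt "0 0 0 -0.015 0 0 0" --pt "0 0 0 0 0 0 0" --pt "0 0 0 0 0 0 0" --pt "0 0 0 0 0 0 0" --pt "0 0 0 0 0 0 0" --pt "0 0 0 0 0 0 0"

```text
t: 16.18
tcp_pos: [0.4637, 0.0307, 0.1686]
eef_rot: [[0.422, 0.907, 0.004], [0.907, -0.422, 0.002], [0.003, 0.003, -1.0]]
wrist_force: [-0.1, -1.1, -0.7]
width: 0.225
```

```bash
python3 look.py h
```

```text
scene [0.4384 0.0336 0.139 ] [0.449  0.0349] 122.3 265
scene [0.3135 0.1904 0.1396] [0.3129 0.1895] 68.9 259
scene [0.6045 0.1135 0.1387] [0.6015 0.1124] 94.3 294
scene [0.4837 0.2005 0.1404] [0.4825 0.2   ] 64.8 269
scene [0.3235 0.3689 0.1386] [0.3215 0.3683] 85.2 356
side [0.4357 0.0328 0.1394] [0.4477 0.0348] 104.7 241
side [0.6014 0.115  0.1395] [0.6015 0.1145] 93.4 181
side [0.4794 0.1994 0.1375] [0.4815 0.2003] 64.3 256
side [0.3103 0.191  0.1391] [0.3114 0.1899] 68.3 238
side [0.3203 0.3691 0.1394] [0.3204 0.3687] 84.7 295
blue 110 [0.4614 0.0368 0.0606] 0.006 0.077
```

View pics/both_h.png

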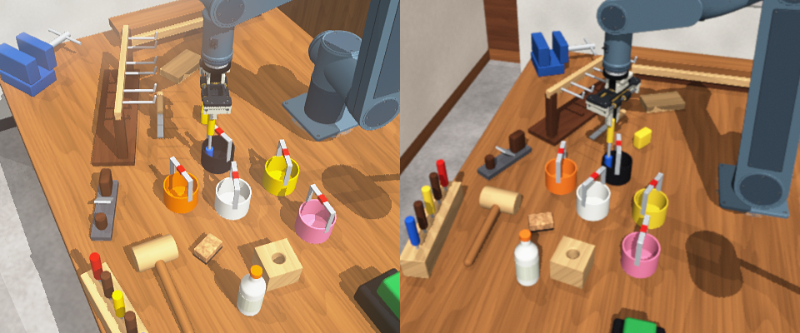

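Emit:
servo_tool --pt "0 0 0 -0.03 0 0 0" --pt "0 0 0 -0.07 0 0 0" --pt "0 0 0 -0.11 0 0 0" --pt "0 0 0 -0.145 0 0 0" --pt "0 0 0 -0.163 0 0 0" --pt "0 0 0 -0.163 0 0 0"

```text
t: 17.02
tcp_pos: [0.4637, 0.0303, 0.3327]
eef_rot: [[0.422, 0.907, 0.006], [0.907, -0.422, 0.001], [0.004, 0.005, -1.0]]
wrist_force: [0.4, -0.8, -1.2]
width: 0.226
```

Run:
```python
from mv import *
go([(0,.4905,.434,.333,64.85,4)])
```

```text
at [0.4637 0.0303 0.3327] yaw 65.03 zax [ 0.0064  0.001  -1.    ] w 0.226 t 17.02 F [ 0.4 -0.8 -1.2]
4 x [0, 0.377, -0.146, 0.0, 0.3, -0.2, 0.2]
```

Emit:
servo_tool --pt "0 0.03 -0.012 0 0 0 0" --pt "0 0.08 -0.031 0 0 0 0" --pt "0 0.13 -0.05 0 0 0 0" --pt "0 0.18 -0.07 0 0.1 -0.1 0" --pt "0 0.23 -0.089 0 0.2 -0.1 0.1" --pt "0 0.28 -0.108 0 0.3 -0.2 0.2" --pt "0 0.325 -0.126 0 0.3 -0.2 0.2" --pt "0 0.36 -0.14 0 0.3 -0.2 0.2" --pt "0 0.377 -0.146 0 0.3 -0.2 0.2" --pt "0 0.377 -0.146 0 0.3 -0.2 0.2" --pt "0 0.377 -0.146 0 0.3 -0.2 0.2" --pt "0 0.377 -0.146 0 0.3 -0.2 0.2"

```text
t: 18.52
tcp_pos: [0.4907, 0.4326, 0.3335]
eef_rot: [[0.426, 0.905, 0.0], [0.905, -0.426, -0.0], [-0.0, 0.0, -1.0]]
wrist_force: [-0.0, 0.0, -0.8]
width: 0.228
```

```bash
python3 look.py i
python3 - <<'E'
from mv import *
cap('wrist','w3')
go([(0,.4905,.434,.245,64.85,4),(0,.4905,.434,.1625,64.85,4)])
E
```

```text
scene [0.4383 0.0336 0.1388] [0.4363 0.0333] 99.6 256
scene [0.3138 0.1903 0.1397] [0.3123 0.1901] 69.2 257
scene [0.6045 0.1139 0.1391] [0.6026 0.1126] 94.6 290
scene [0.4835 0.2001 0.1398] [0.4821 0.1988] 65.1 273
scene [0.3233 0.3693 0.1386] [0.3216 0.3676] 85.6 338
side [0.436  0.0317 0.1387] [0.435 0.035] 98.7 170
side [0.4794 0.199  0.1372] [0.4812 0.199 ] 64.3 255
side [0.3103 0.1913 0.1391] [0.3114 0.1913] 67.9 245
side [0.3202 0.3692 0.1393] [0.3204 0.3689] 84.6 291
blue 224 [0.4886 0.4406 0.2153] 0.179 0.242
at [0.4907 0.433  0.3338] yaw 64.78 zax [ 7.e-04  3.e-04 -1.e+00] w 0.224 t 18.68 F [-0.3  0.1 -1.5]
4 x [0, 0.001, -0.001, 0.089, 0.0, -0.0, -0.1]
4 x [0, 0.001, -0.001, 0.171, 0.0, -0.0, -0.1]
```

View pics/w3.png

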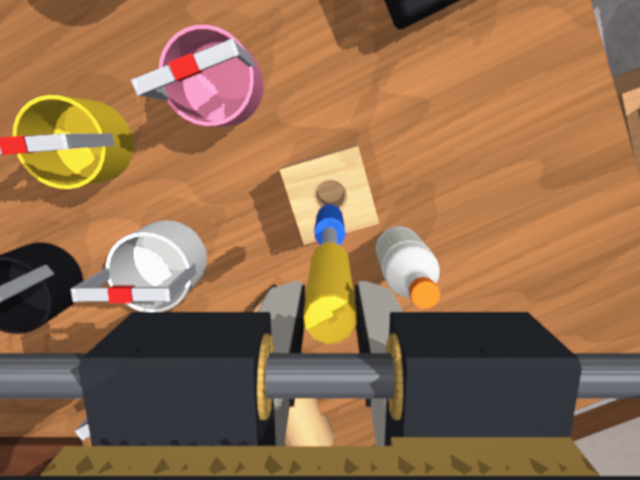

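Emit:
servo_tool --pt "0 0.001 -0.001 0.03 0 0 0" --pt "0 0.001 -0.001 0.065 0 0 0" --pt "0 0.001 -0.001 0.085 0 0 0" --pt "0 0.001 -0.001 0.095 0 0 0" --pt "0 0.001 -0.001 0.105 0 0 0" --pt "0 0.001 -0.001 0.115 0 0 0" --pt "0 0.001 -0.001 0.12 0 0 0" --pt "0 0.001 -0.001 0.12 0 0 0"

```text
t: 19.68
tcp_pos: [0.4903, 0.4343, 0.2136]
eef_rot: [[0.426, 0.905, 0.0], [0.905, -0.426, 0.0], [0.0, 0.0, -1.0]]
wrist_force: [0.3, 0.2, -0.5]
width: 0.226
```

```bash
python3 look.py j
python3 - <<'E'
from mv import *
cap('wrist','w4')
go([(0,.4905,.434,.1625,64.85,4)])
E
```

```text
scene [0.4383 0.0333 0.1388] [0.4353 0.0314] 99.5 255
scene [0.6046 0.1141 0.1394] [0.6024 0.1132] 94.6 293
scene [0.4837 0.2001 0.1398] [0.4822 0.2001] 64.8 271
scene [0.322  0.371  0.1396] [0.3219 0.3709] 81.6 216
side [0.4351 0.0315 0.139 ] [0.4348 0.0356] 98.6 171
side [0.6035 0.1209 0.1404] [0.6005 0.1383] 95.5 99
side [0.4755 0.2015 0.1365] [0.4781 0.2004] 66.0 185
side [0.3103 0.1911 0.1389] [0.3114 0.1917] 67.9 243
side [0.3203 0.3694 0.1396] [0.3203 0.3679] 84.6 292
blue 175 [0.4882 0.4422 0.0986] 0.063 0.124
at [0.4906 0.4345 0.2143] yaw 64.77 zax [ 1.5e-03  8.0e-04 -1.0e+00] w 0.227 t 19.82 F [ 0.3  0.4 -1.1]
4 x [0, -0.001, 0.0, 0.052, 0.1, -0.1, -0.1]
```

View pics/w4.png

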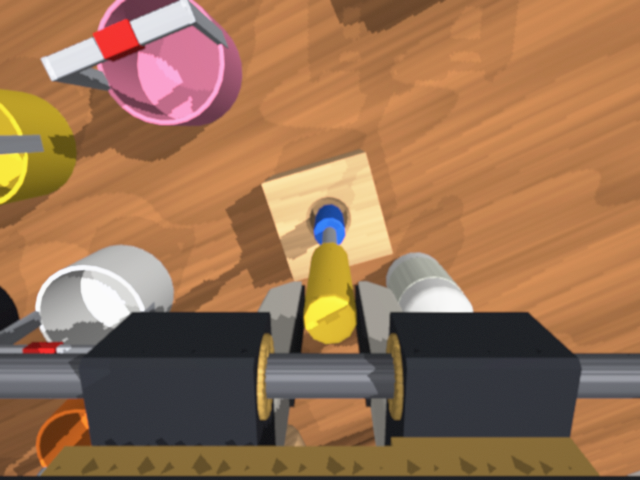

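The head is in the hole with no contact force. I'll lower it to the floor and release.

Emit:
servo_tool --pt "0 0 0 0.015 0 0 0" --pt "0 0 0 0.03 0 0 0" --pt "0 0 0 0.042 0 0 0" --pt "0 0 0 0.05 0 0 0" --pt "0 0 0 0.052 0 0 0" --pt "0 0 0 0.052 0 0 0" --pt "0.3 0 0 0.052 0 0 0" --pt "0.6 0 0 0.052 0 0 0" --pt "0.75 0 0 0.052 0 0 0" --pt "0.75 0 0 0.052 0 0 0" --pt "0.75 0 0 0.052 0 0 0" --pt "0.75 0 0 0.052 0 0 0"

```text
t: 21.32
tcp_pos: [0.4906, 0.4345, 0.1623]
eef_rot: [[0.426, 0.905, 0.001], [0.905, -0.426, 0.001], [0.001, 0.001, -1.0]]
wrist_force: [0.3, 0.3, -0.5]
width: 0.737
```

Emit:
servo_tool --pt "0.75 0 0 0 0 0 0" --pt "0.75 0 0 -0.02 0 0 0" --pt "0.75 0 0 -0.06 0 0 0" --pt "0.75 0 0 -0.1 0 0 0" --pt "0.75 0 0 -0.12 0 0 0" --pt "0.75 0 0 -0.12 0 0 0"

```text
t: 22.08
tcp_pos: [0.4913, 0.435, 0.2843]
eef_rot: [[0.426, 0.905, 0.005], [0.905, -0.426, 0.003], [0.005, 0.003, -1.0]]
wrist_force: [-0.5, -0.8, 0.2]
width: 0.746
```

```bash
python3 look.py k
python3 - <<'E'
from mv import *
cap('wrist','w5')
go([(.6,.482,.1995,.28,-25,4),(.6,.482,.1995,.115,-25,4)])
E
```

```text
scene [0.4383 0.0335 0.1388] [0.4361 0.0318] 99.7 255
scene [0.6048 0.1144 0.1398] [0.6023 0.1132] 94.6 287
scene [0.4839 0.2004 0.1405] [0.4822 0.1987] 64.9 270
side [0.4358 0.0328 0.1396] [0.4349 0.0351] 98.8 169
side [0.5979 0.1108 0.1395] [0.5985 0.0928] 90.5 19
side [0.4793 0.1992 0.1374] [0.4812 0.2017] 64.5 253
side [0.3103 0.1916 0.1394] [0.3114 0.1918] 68.1 238
side [0.3203 0.369  0.1393] [0.3203 0.3687] 84.6 291
blue 29 [0.4904 0.4389 0.0658] 0.062 0.07
at [0.49   0.4341 0.2807] yaw 64.77 zax [-6.e-04 -5.e-04 -1.e+00] w 0.754 t 22.23 F [-0.1 -0.4  0.2]
4 x [0.6, -0.216, 0.093, 0.001, 0.0, 0.0, 89.8]
4 x [0.6, -0.215, 0.093, 0.166, 0.0, 0.0, 89.8]
```

View pics/w5.png

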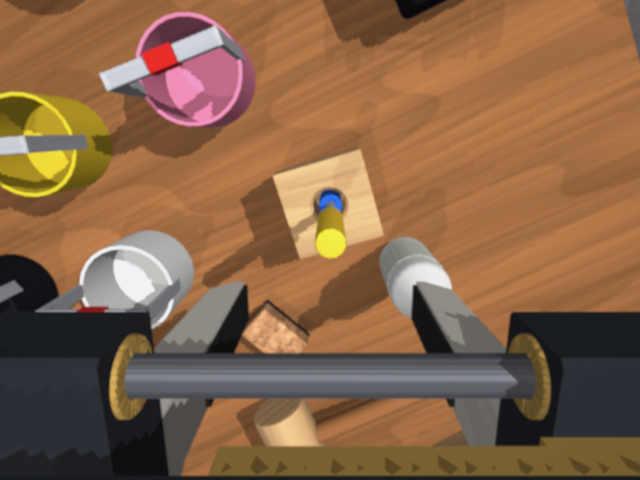

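View pics/both_k.png

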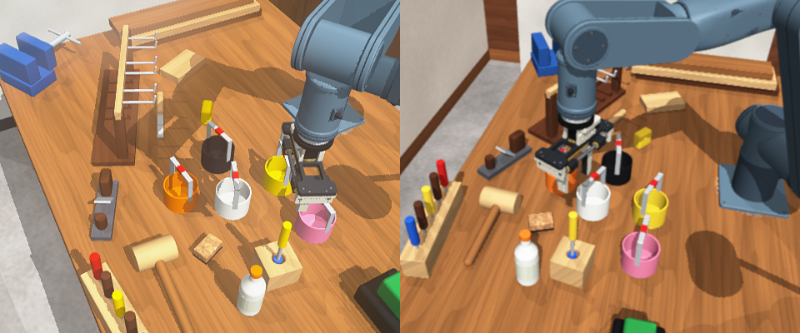

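The brush is back in its block, upright and released. Next I'll hang the pots: black on hook1, white on hook2, orange on hook3.

Run:
```python
from mv import *
go([(.6,.436,.033,.28,9,4),(.6,.436,.033,.115,9,4)])
```

```text
at [0.49   0.4341 0.2807] yaw 64.77 zax [-6.e-04 -5.e-04 -1.e+00] w 0.754 t 22.23 F [-0.1 -0.4  0.2]
4 x [0.6, -0.386, 0.122, 0.001, 0.0, 0.0, 55.8]
4 x [0.6, -0.386, 0.122, 0.166, 0.0, 0.0, 55.8]
```

Emit:
servo_tool --pt "0.6 -0.03 0.01 0 0 0 5" --pt "0.6 -0.08 0.025 0 0 0 12" --pt "0.6 -0.13 0.041 0 0 0 19" --pt "0.6 -0.18 0.057 0 0 0 26" --pt "0.6 -0.23 0.073 0 0 0 33" --pt "0.6 -0.28 0.089 0 0 0 41" --pt "0.6 -0.33 0.104 0 0 0 48" --pt "0.6 -0.37 0.117 0 0 0 54" --pt "0.6 -0.386 0.122 0 0 0 55.8" --pt "0.6 -0.386 0.122 0 0 0 55.8" --pt "0.6 -0.386 0.122 0 0 0 55.8"

```text
t: 23.6
tcp_pos: [0.4355, 0.0336, 0.2802]
eef_rot: [[0.988, 0.157, -0.002], [0.157, -0.988, 0.0], [-0.002, -0.0, -1.0]]
wrist_force: [-0.4, 0.4, 0.0]
width: 0.603
```

```bash
python3 look.py l
python3 - <<'E'
from mv import *
im,d,c=cap('wrist','w6')
go([(.6,.436,.033,.115,9,4)])
w=cloud(d,c); h=cv2.cvtColor(im,cv2.COLOR_RGB2HSV)
m=((h[...,0]<6)|(h[...,0]>174))&(h[...,1]>170)&(w[...,2]>.12)&(w[...,2]<.15)&(d>0)
q=w[m];k=np.linalg.norm(q[:,:2]-[.436,.033],axis=1)<.05
print('wrist red',q[k].mean(0).round(4),k.sum(),proj(c,(.436,.033,.14)),np.argwhere(m)[k].mean(0))
E
```

```text
scene [0.438  0.0334 0.1385] [0.4361 0.03  ] 99.4 253
scene [0.3132 0.1904 0.1399] [0.3126 0.1902] 69.0 255
scene [0.6046 0.1138 0.1391] [0.6025 0.1131] 94.5 290
scene [0.4838 0.2005 0.1403] [0.4833 0.1989] 65.1 273
scene [0.3236 0.3692 0.1388] [0.3217 0.3672] 85.3 351
side [0.4354 0.0331 0.1399] [0.4351 0.0339] 98.6 165
side [0.6015 0.1143 0.139 ] [0.6015 0.1144] 93.7 180
side [0.4794 0.1996 0.1376] [0.4813 0.1997] 64.3 252
side [0.3103 0.1907 0.1389] [0.3114 0.1916] 68.2 242
side [0.3203 0.3691 0.1393] [0.3203 0.368 ] 84.6 292
blue 31 [0.4908 0.4385 0.0666] 0.062 0.071
at [0.4357 0.0338 0.2806] yaw 9.07 zax [-1.2e-03 -2.0e-04 -1.0e+00] w 0.601 t 23.75 F [ 0.5 -0.2 -0.2]
4 x [0.6, 0.0, 0.001, 0.166, 0.0, 0.1, 0.1]
wrist red [0.4354 0.0345 0.1397] 493 (np.float64(330.34604579105286), np.float64(220.57625553049888)) [218.62068966 329.96146045]
```

View pics/w6.png

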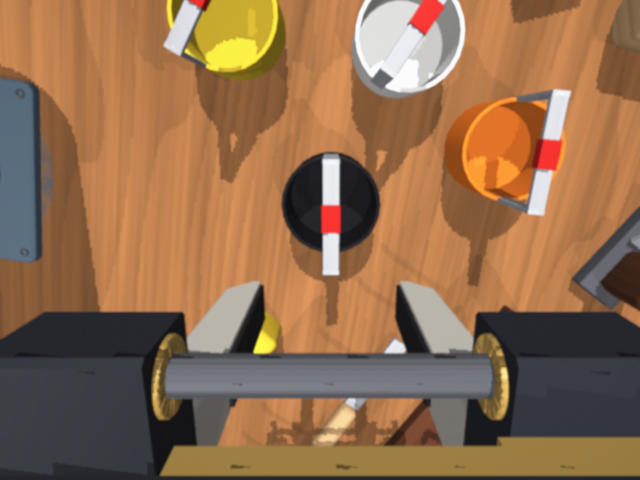

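The wrist picture shows the black pot's bail lined up with the tool, its red grip at (330,218). I'll descend and grasp it.

Emit:
servo_tool --pt "0.6 0 0 0.03 0 0 0" --pt "0.6 0 0 0.07 0 0 0" --pt "0.6 0 0 0.11 0 0 0" --pt "0.6 0 0 0.145 0 0 0" --pt "0.6 0 0 0.163 0 0 0" --pt "0.6 0 0 0.164 0 0 0" --pt "0.0 0 0 0.164 0 0 0" --pt "0.0 0 0 0.164 0 0 0" --pt "0.0 0 0 0.164 0 0 0" --pt "0.0 0 0 0.164 0 0 0" --pt "0.0 0 0 0.164 0 0 0" --pt "0.0 0 0 0.164 0 0 0" --force 35

```text
t: 25.25
tcp_pos: [0.4356, 0.0338, 0.1167]
eef_rot: [[0.987, 0.158, -0.001], [0.158, -0.987, -0.0], [-0.001, 0.0, -1.0]]
wrist_force: [0.0, -0.1, 0.3]
width: 0.019
```

Emit:
servo_tool --pt "0.0 0 0 0 0 0 0" --pt "0.0 0 0 -0.01 0 0 0" --pt "0.0 0 0 -0.03 0 0 0" --pt "0.0 0 0 -0.06 0 0 0" --pt "0.0 0 0 -0.1 0 0 0" --pt "0.0 0 0 -0.14 0 0 0" --pt "0.0 0 0 -0.165 0 0 0" --pt "0.0 0 0 -0.165 0 0 0"

```text
t: 26.25
tcp_pos: [0.437, 0.0336, 0.284]
eef_rot: [[0.987, 0.158, 0.004], [0.158, -0.987, -0.001], [0.004, 0.002, -1.0]]
wrist_force: [-0.6, -0.2, -0.4]
width: 0.005
```

```bash
python3 look.py m
python3 - <<'E'
from mv import *
go([(0,.36,-.322,.285,-25.6,4),(0,.36,-.322,.228,-25.6,4),(0,.477,-.3784,.228,-25.6,4)])
E
```

```text
scene [0.4379 0.0335 0.139 ] [0.4363 0.0339] 99.3 252
scene [0.3135 0.191  0.1407] [0.312  0.1896] 68.9 252
scene [0.6046 0.1138 0.1392] [0.6032 0.1132] 94.7 292
scene [0.4837 0.2004 0.1401] [0.4831 0.1999] 65.0 273
scene [0.3238 0.3692 0.1391] [0.3218 0.3691] 85.3 350
side [0.4357 0.0323 0.1394] [0.4352 0.0343] 98.6 169
side [0.6017 0.1145 0.1388] [0.6017 0.1143] 93.5 183
side [0.4794 0.1996 0.1376] [0.4813 0.1987] 64.5 257
side [0.3103 0.1907 0.1389] [0.3114 0.191 ] 68.4 245
side [0.3203 0.3694 0.1397] [0.3203 0.3686] 84.7 291
blue 30 [0.49   0.4376 0.0654] 0.06 0.069
at [0.4354 0.0338 0.2811] yaw 9.07 zax [-1.6e-03 -1.0e-04 -1.0e+00] w 0.004 t 26.35 F [ 0.5 -0.6 -0.4]
4 x [0, -0.131, 0.34, -0.004, 0.0, 0.1, 34.7]
4 x [0, -0.13, 0.34, 0.053, 0.0, 0.1, 34.7]
4 x [0, -0.024, 0.414, 0.053, 0.0, 0.1, 34.7]
```

View pics/both_m.png

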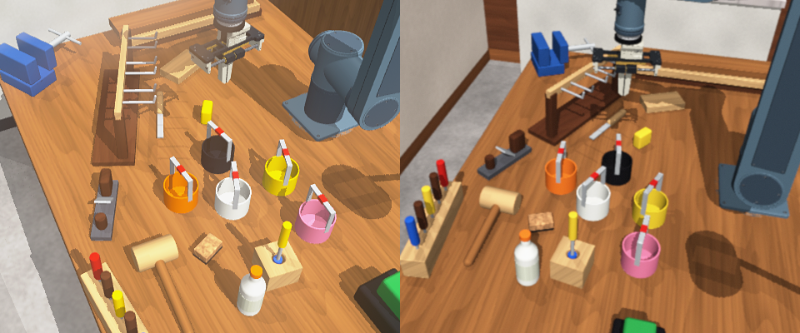

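The jaws closed fully on nothing, and the black pot is where it was. I'll check whether the reported gripper position agrees with the cameras.

Run:
```python
from mv import *
s=manip.state()
ims=[]
for n in('scene','side'):
    im,d,c=cap(n,f'{n}_n'); 
    im=im[:,:,::-1].copy()
    R=s['eef_rot'];p=s['tcp_pos']
    for q,col in ((p,(0,255,0)),(p-.019*R[:,2],(255,0,255)),((.4355,.033,.134),(255,255,0)),((.4355,.033,.0),(255,255,0))):
        u,v=proj(c,q); print(n,round(u),round(v)); cv2.circle(im,(int(round(u)),int(round(v))),2,col,-1)
    u,v=map(int,proj(c,(.4355,.033,.2))); ims.append(cv2.resize(im[max(0,v-90):v+110,u-100:u+100],(400,400)))
cv2.imwrite('pics/chk.png',np.hstack(ims))
```

```text
scene 367 172
scene 368 165
scene 363 218
scene 360 255
side 366 206
side 366 200
side 361 253
side 358 291
```

View pics/chk.png

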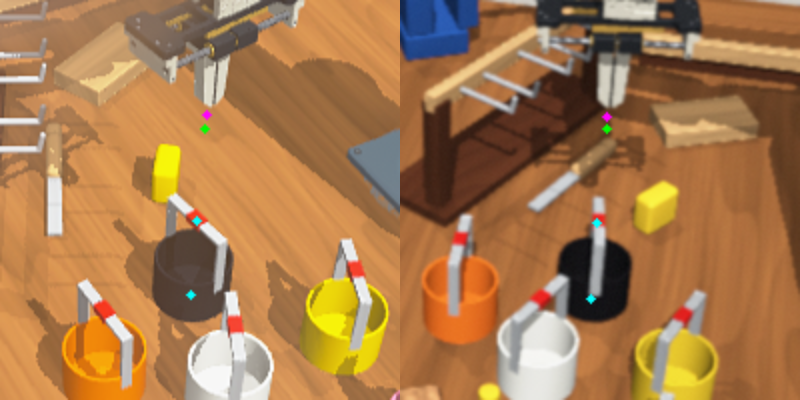

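The visible fingertips sit well above the reported TCP in both views. I'll quantify this from depth.

```bash
cat > tipz.py <<'E'
from mv import *
s=manip.state(); p=s['tcp_pos']; print('tcp',p.round(4),'w',round(s['width'],3))
for n in('scene','side'):
    im,d,c=cap(n); w=cloud(d,c); q=w[d>0]
    k=(np.linalg.norm(q[:,:2]-p[:2],axis=1)<.06)&(q[:,2]>p[2]-.05)&(q[:,2]<p[2]+.08)
    q=q[k]; o=np.argsort(q[:,2]); print(n,k.sum(),'low',q[o[:30]].mean(0).round(4), 'min',q[:,2].min().round(4))
    near=q[q[:,2]<q[:,2].min()+.02]; print('   xy',near.mean(0).round(4))
E
python3 tipz.py
```

```text
tcp [0.4349 0.0339 0.2803] w 0.006
scene 197 low [0.4344 0.0411 0.3261] min 0.3188
   xy [0.4369 0.0405 0.3314]
side 175 low [0.4331 0.0408 0.3245] min 0.3187
   xy [0.4323 0.0415 0.3301]
```

Emit:
servo_tool --pt "0.6 0 0 0 0 0 0" --pt "0.6 0 0 0 0 0 0" --pt "0.6 0 0 0 0 0 0" --pt "0.6 0 0 0 0 0 0" --pt "0.6 0 0 0 0 0 0" --pt "0.6 0 0 0 0 0 0"

```text
t: 27.3
tcp_pos: [0.435, 0.0339, 0.2805]
eef_rot: [[0.987, 0.158, -0.003], [0.158, -0.987, 0.0], [-0.003, -0.001, -1.0]]
wrist_force: [-0.5, -0.1, 0.1]
width: 0.583
```

```bash
python3 tipz.py
```

```text
tcp [0.435  0.0339 0.2805] w 0.583
scene 264 low [0.4168 0.0346 0.324 ] min 0.3176
   xy [0.4301 0.0372 0.3302]
side 179 low [0.4282 0.0398 0.3242] min 0.3185
   xy [0.4312 0.0405 0.3293]
```

Run:
```python
from mv import *
print('grip_depth',manip.grip_depth)
s=manip.state(); p=s['tcp_pos'];R=s['eef_rot']
Q=[]
for n in('scene','side'):
    im,d,c=cap(n,n+'_o'); w=cloud(d,c); Q.append((w[d>0]-p)@R)
    u,v=map(int,proj(c,p+[0,0,.06])); cv2.imwrite(f'pics/gr_{n}.png',cv2.resize(im[max(0,v-70):v+70,u-80:u+80,::-1],(800,700) if 0 else (640,560)))
q=np.vstack(Q)
for a in range(-210,0,10):
    k=(q[:,2]*1000>=a)&(q[:,2]*1000<a+10)&(abs(q[:,0])<.13)&(abs(q[:,1])<.1)
    if k.sum()>5: print(a,k.sum(),'x',q[k][:,0].min().round(3),q[k][:,0].max().round(3),'y',q[k][:,1].min().round(3),q[k][:,1].max().round(3))
```

```text
grip_depth 0.0188
-210 141 x -0.042 0.018 y -0.039 -0.016
-200 133 x -0.041 0.018 y -0.028 0.017
-190 231 x -0.042 0.018 y -0.028 0.02
-180 270 x -0.078 0.076 y -0.027 0.024
-170 1750 x -0.096 0.096 y -0.041 0.039
-160 586 x -0.094 0.095 y -0.041 0.035
-150 785 x -0.091 0.092 y -0.043 0.036
-140 557 x -0.087 0.087 y -0.04 0.033
-130 152 x -0.087 0.086 y -0.039 0.037
-120 41 x -0.047 0.046 y -0.015 0.01
-110 113 x -0.047 0.047 y -0.015 0.008
-100 145 x -0.047 0.047 y -0.015 0.011
-90 122 x -0.046 0.046 y -0.016 0.008
-80 123 x -0.045 0.046 y -0.015 0.011
-70 116 x -0.045 0.044 y -0.013 0.009
-60 118 x -0.042 0.043 y -0.017 0.01
-50 82 x -0.043 0.04 y -0.012 0.011
```

View pics/gr_scene.png

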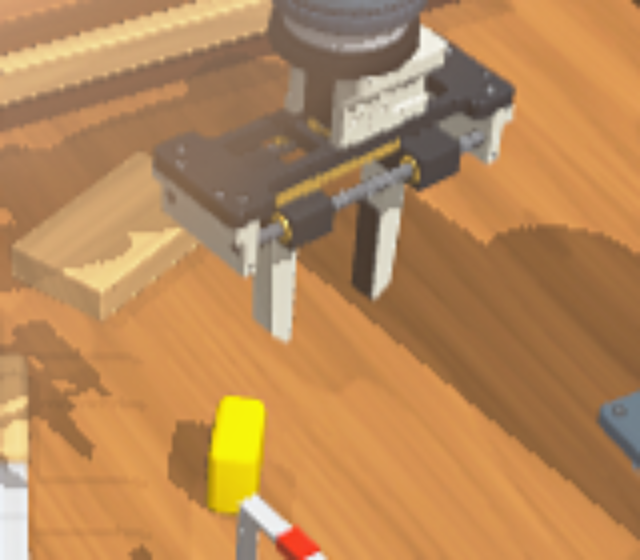

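View pics/gr_side.png

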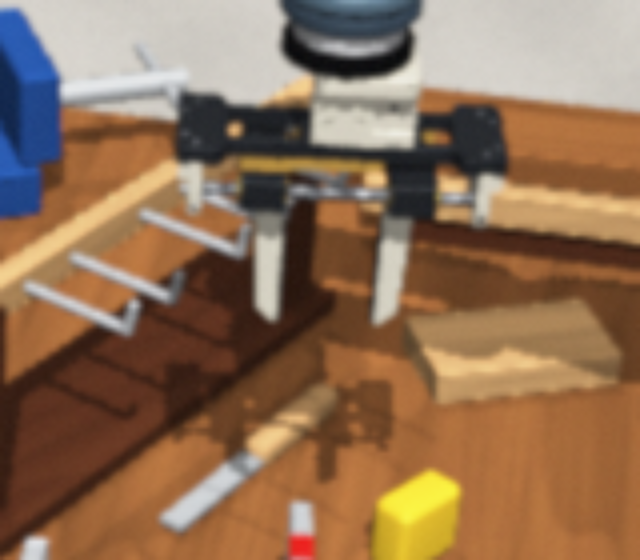

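The whole gripper sits 38 mm further back along the tool axis than the reported TCP. Its shape matches the description, with the body 85 mm behind the tips. Sideways it lines up. From here I'll aim 38 mm lower. The brushing heights aren't affected, because they were referenced to the brush's own seat height.

Emit:
servo_tool --pt "0.6 0 0 0.04 0 0 0" --pt "0.6 0 0 0.09 0 0 0" --pt "0.6 0 0 0.14 0 0 0" --pt "0.6 0 0 0.18 0 0 0" --pt "0.6 0 0 0.2 0 0 0" --pt "0.6 0 0 0.203 0 0 0" --pt "0.0 0 0 0.203 0 0 0" --pt "0.0 0 0 0.203 0 0 0" --pt "0.0 0 0 0.203 0 0 0" --pt "0.0 0 0 0.203 0 0 0" --pt "0.0 0 0 0.203 0 0 0" --pt "0.0 0 0 0.203 0 0 0" --force 35

```text
t: 29.0
tcp_pos: [0.4348, 0.0339, 0.0777]
eef_rot: [[0.988, 0.158, -0.003], [0.158, -0.988, 0.0], [-0.002, -0.001, -1.0]]
wrist_force: [1.5, 1.2, 1.3]
width: 0.17
```

Emit:
servo_tool --pt "0.0 0 0 0 0 0 0" --pt "0.0 0 0 0 0 0 0"

```text
t: 29.25
tcp_pos: [0.4348, 0.034, 0.0777]
eef_rot: [[0.988, 0.158, -0.003], [0.158, -0.988, 0.0], [-0.002, -0.001, -1.0]]
wrist_force: [1.0, 0.8, 1.3]
width: 0.169
```

```bash
python3 look.py p
python3 - <<'E'
from mv import *
go([(.6,.436,.033,.265,9,4)])
E
```

```text
scene [0.433  0.0386 0.1397] [0.4343 0.0339] 105.7 305
scene [0.3131 0.1906 0.1402] [0.3131 0.19  ] 69.2 255
scene [0.6045 0.1134 0.1386] [0.6023 0.1138] 94.6 293
scene [0.4835 0.2002 0.1399] [0.4828 0.1987] 65.1 272
scene [0.3236 0.369  0.1387] [0.3219 0.3682] 85.3 353
side [0.4322 0.0318 0.1396] [0.4316 0.0352] 98.4 280
side [0.6014 0.1138 0.1388] [0.6024 0.1153] 93.6 182
side [0.4792 0.2003 0.1384] [0.4812 0.1995] 64.1 247
side [0.3103 0.1908 0.139 ] [0.3114 0.1911] 68.1 243
side [0.3202 0.3688 0.1391] [0.3203 0.3696] 84.6 292
blue 29 [0.4901 0.4386 0.0661] 0.062 0.069
at [0.4348 0.034  0.0777] yaw 9.06 zax [-2.5e-03  2.0e-04 -1.0e+00] w 0.167 t 29.35 F [ 0.6  0.2 -0.9]
4 x [0.6, 0.001, 0.001, -0.187, -0.0, 0.1, 0.1]
```

View pics/both_p.png

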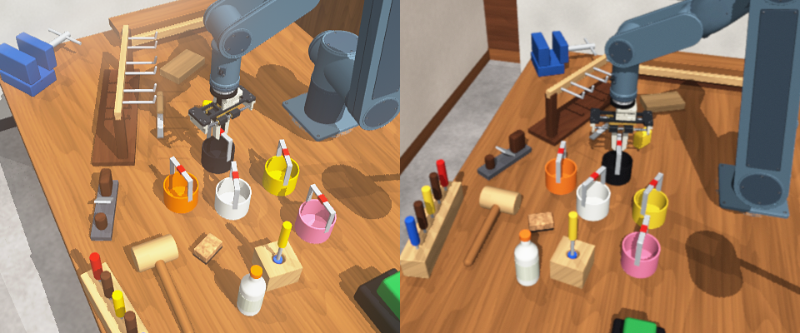

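The jaws hold the 16 mm grip (width 0.17). Lifting the pot.

Emit:
servo_tool --pt "0.0 0 0 -0.01 0 0 0" --pt "0.0 0 0 -0.03 0 0 0" --pt "0.0 0 0 -0.06 0 0 0" --pt "0.0 0 0 -0.1 0 0 0" --pt "0.0 0 0 -0.14 0 0 0" --pt "0.0 0 0 -0.165 0 0 0" --pt "0.0 0 0 -0.165 0 0 0"

```text
t: 30.22
tcp_pos: [0.4361, 0.0337, 0.2445]
eef_rot: [[0.987, 0.158, 0.001], [0.158, -0.987, -0.001], [0.001, 0.001, -1.0]]
wrist_force: [0.3, 0.2, -3.7]
width: 0.165
```

```bash
python3 look.py q
python3 - <<'E'
from mv import *
go([(0,.36,-.322,.242,-25.6,4),(0,.36,-.322,.19,-25.6,4)])
E
```

```text
scene [0.4343 0.0384 0.3069] [0.4362 0.0348] 107.1 395
scene [0.3136 0.1907 0.1403] [0.3132 0.1907] 69.0 255
scene [0.6048 0.1141 0.1395] [0.6033 0.1124] 94.8 291
scene [0.4836 0.2003 0.14  ] [0.4821 0.1996] 65.0 274
scene [0.3236 0.3691 0.1389] [0.321 0.368] 85.2 354
side [0.4326 0.0325 0.3048] [0.4324 0.0316] 97.1 333
side [0.6014 0.1149 0.1395] [0.6011 0.115 ] 93.5 179
side [0.4793 0.1995 0.1377] [0.4812 0.1986] 64.5 254
side [0.3103 0.1908 0.1389] [0.3115 0.1921] 68.0 239
blue 30 [0.4904 0.4388 0.0662] 0.062 0.072
at [0.4345 0.034  0.2418] yaw 9.07 zax [-4.e-03  4.e-04 -1.e+00] w 0.17 t 30.32 F [-0.6 -0.1 -2.8]
4 x [0, -0.13, 0.34, -0.0, 0.0, 0.2, 34.7]
4 x [0, -0.129, 0.34, 0.052, 0.0, 0.2, 34.7]
```

View pics/both_q.png

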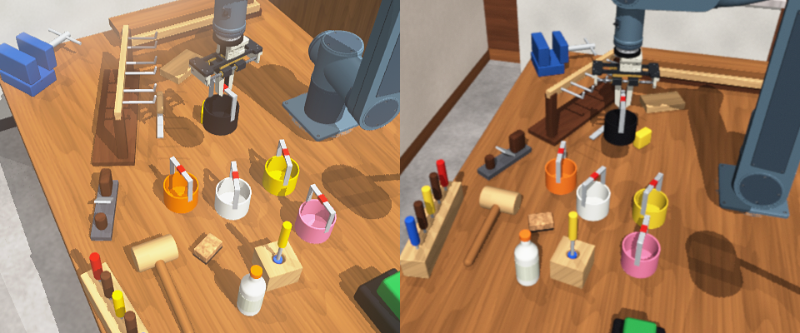

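Emit:
servo_tool --pt "0 -0.012 0.03 0 0 0 3" --pt "0 -0.027 0.07 0 0 0 7" --pt "0 -0.042 0.11 0 0 0 11" --pt "0 -0.057 0.15 0 0 0.1 15" --pt "0 -0.073 0.19 0 0 0.1 19" --pt "0 -0.088 0.23 0 0 0.1 23.5" --pt "0 -0.103 0.27 0 0 0.2 27.5" --pt "0 -0.117 0.305 0 0 0.2 31" --pt "0 -0.127 0.33 0 0 0.2 34" --pt "0 -0.13 0.34 0 0 0.2 34.7" --pt "0 -0.13 0.34 0 0 0.2 34.7" --pt "0 -0.13 0.34 0 0 0.2 34.7"

```text
t: 31.82
tcp_pos: [0.3598, -0.3209, 0.2415]
eef_rot: [[0.902, -0.431, -0.001], [-0.431, -0.902, 0.001], [-0.001, -0.001, -1.0]]
wrist_force: [-0.3, 0.6, -2.8]
width: 0.167
```

```bash
python3 look.py r
python3 - <<'E'
from mv import *
cap('wrist','w7')
go([(0,.36,-.322,.192,-25.6,4),(0,.477,-.378,.192,-25.6,4),(0,.477,-.378,.149,-25.6,4)])
E
```

```text
scene [ 0.3621 -0.318   0.3047] [ 0.3606 -0.3206] 64.6 295
scene [0.3141 0.1905 0.1392] [0.3121 0.191 ] 69.3 256
scene [0.6046 0.1138 0.1391] [0.6026 0.1131] 94.4 295
scene [0.4838 0.2005 0.1401] [0.4842 0.1991] 65.1 272
scene [0.3237 0.3692 0.139 ] [0.3208 0.3685] 85.6 353
side [ 0.3611 -0.3191  0.3044] [ 0.3575 -0.3176] 57.1 236
side [0.6012 0.1147 0.1396] [0.6025 0.1136] 93.6 180
side [0.4792 0.2    0.1381] [0.4814 0.1993] 64.4 252
blue 29 [0.4904 0.4395 0.0666] 0.063 0.071
at [ 0.3599 -0.3213  0.2421] yaw -25.55 zax [-4.e-04 -1.e-04 -1.e+00] w 0.169 t 31.98 F [-0.2  0.  -2.5]
4 x [0, 0.0, 0.001, 0.05, 0.0, 0.0, 0.1]
4 x [0, 0.13, 0.001, 0.05, 0.0, 0.0, 0.1]
4 x [0, 0.13, 0.001, 0.093, 0.0, 0.0, 0.1]
```

View pics/both_r.png

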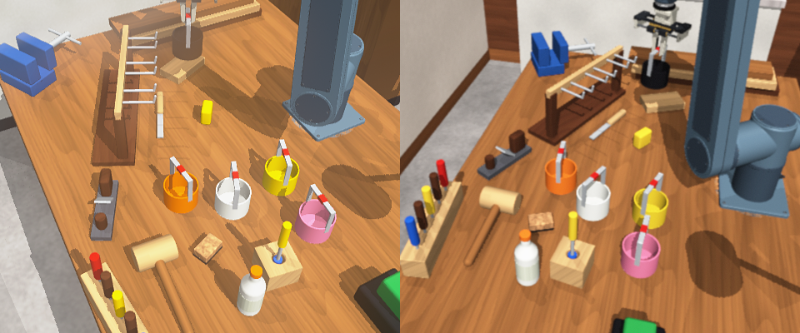

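View pics/w7.png

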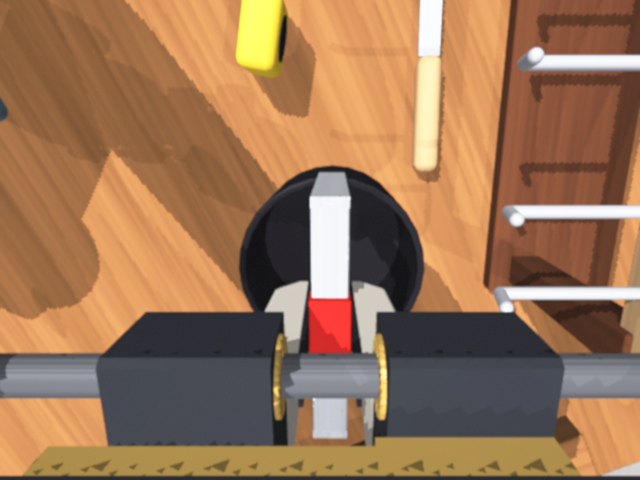

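Emit:
servo_tool --pt "0 0 0.001 0.02 0 0 0" --pt "0 0 0.001 0.045 0 0 0" --pt "0 0 0.001 0.05 0 0 0" --pt "0 0.015 0.001 0.05 0 0 0" --pt "0 0.03 0.001 0.05 0 0 0" --pt "0 0.035 0.001 0.05 0 0 0" --pt "0 0.035 0.001 0.05 0 0 0"

```text
t: 32.85
tcp_pos: [0.3916, -0.3376, 0.1922]
eef_rot: [[0.902, -0.431, -0.0], [-0.431, -0.902, -0.0], [-0.0, 0.0, -1.0]]
wrist_force: [-0.6, 0.1, -3.0]
width: 0.173
```

```bash
cat > rk.py <<'E'
import sys
from mv import *
tag=sys.argv[1]; H=np.array([float(a) for a in sys.argv[2:4]])
O=[]
for n in('scene','side'):
    im,d,c=cap(n,f'{n}_{tag}')
    u,v=map(int,proj(c,(H[0],H[1],.2))); u=min(max(u,90),550); v=max(v,75)
    O.append(cv2.resize(im[v-75:v+75,u-90:u+90,::-1],(400,333),interpolation=cv2.INTER_CUBIC))
    w=cloud(d,c); a=np.radians(-25.6); R=np.array([[np.cos(a),-np.sin(a)],[np.sin(a),np.cos(a)]])
    ok=d>0; q=w[ok]; l=(q[:,:2]-H)@R; hs=cv2.cvtColor(im,cv2.COLOR_RGB2HSV)[ok]
    near=(abs(l[:,0])<.2)&(abs(l[:,1])<.07)
    m=near&(hs[:,1]<60)&(q[:,2]>.19)&(q[:,2]<.235)&(abs(l[:,1])<.045)
    for sgn in(-1,1):
        k=m&(l[:,1]*sgn>.012)
        if k.sum(): print(n,'prong',sgn,k.sum(),'y',np.median(l[k,1]).round(4),'x',l[k,0].min().round(3),l[k,0].max().round(3),'z med',np.median(q[k,2]).round(4))
    r=near&((hs[:,0]<6)|(hs[:,0]>174))&(hs[:,1]>170)&(q[:,2]>.18)&(q[:,2]<.4)
    if r.sum(): print(n,'red xy(rack rel hook)',l[r].mean(0).round(4),'z',q[r][:,2].mean().round(4),q[r][:,2].max().round(4),r.sum())
cv2.imwrite(f'pics/rk_{tag}.png',np.hstack(O))
E
python3 rk.py a .477 -.3784; python3 -c "
from mv import *
go([(0,.477,-.378,.192,-25.6,4),(0,.477,-.378,.149,-25.6,4)])"
```

```text
scene prong -1 117 y -0.0261 x -0.03 0.065 z med 0.2041
scene prong 1 135 y 0.0258 x -0.101 0.066 z med 0.204
scene red xy(rack rel hook) [-0.0949  0.003 ] z 0.2549 0.2585 16
side prong -1 95 y -0.0265 x -0.105 0.085 z med 0.2021
side prong 1 106 y 0.0281 x -0.103 0.084 z med 0.2028
side red xy(rack rel hook) [-0.0937 -0.0011] z 0.2542 0.2566 12
at [ 0.391  -0.3372  0.1921] yaw -25.54 zax [-8.e-04  2.e-04 -1.e+00] w 0.168 t 32.95 F [ 1.3  0.9 -2.8]
4 x [0, 0.095, -0.0, -0.0, 0.0, 0.0, 0.1]
4 x [0, 0.095, -0.0, 0.043, 0.0, 0.0, 0.1]
```

View pics/rk_a.png

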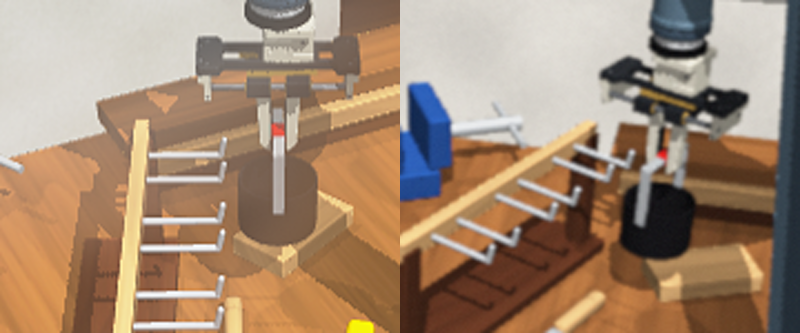

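Emit:
servo_tool --pt "0 0.01 0 0 0 0 0" --pt "0 0.03 0 0 0 0 0" --pt "0 0.05 0 0 0 0 0" --pt "0 0.07 0 0 0 0 0" --pt "0 0.087 0 0 0 0 0" --pt "0 0.095 0 0 0 0 0" --pt "0 0.095 0 0 0 0 0" --pt "0 0.095 0 0.015 0 0 0" --pt "0 0.095 0 0.03 0 0 0" --pt "0 0.095 0 0.037 0 0 0" --pt "0 0.095 0 0.037 0 0 0"

```text
t: 34.33
tcp_pos: [0.4761, -0.3776, 0.1539]
eef_rot: [[0.902, -0.431, -0.002], [-0.431, -0.902, 0.002], [-0.003, -0.001, -1.0]]
wrist_force: [-0.2, 0.7, -3.3]
width: 0.168
```

```bash
python3 rk.py b .477 -.3784; python3 -c "
from mv import *
go([(0,.477,-.378,.149,-25.6,4)])"
```

```text
scene prong -1 81 y -0.0265 x -0.03 0.064 z med 0.2057
scene prong 1 157 y 0.0259 x -0.031 0.065 z med 0.205
scene red xy(rack rel hook) [-0.0006  0.006 ] z 0.2154 0.2163 2
side prong -1 46 y -0.0265 x -0.035 0.082 z med 0.2048
side prong 1 109 y 0.0273 x -0.032 0.088 z med 0.2056
side red xy(rack rel hook) [0.0007 0.0018] z 0.2175 0.2195 7
at [ 0.4767 -0.3783  0.1552] yaw -25.54 zax [-6.e-04 -1.e-04 -1.e+00] w 0.168 t 34.42 F [-0.3  0.4 -1.6]
4 x [0, 0.0, -0.0, 0.006, 0.0, 0.0, 0.1]
```

View pics/rk_b.png

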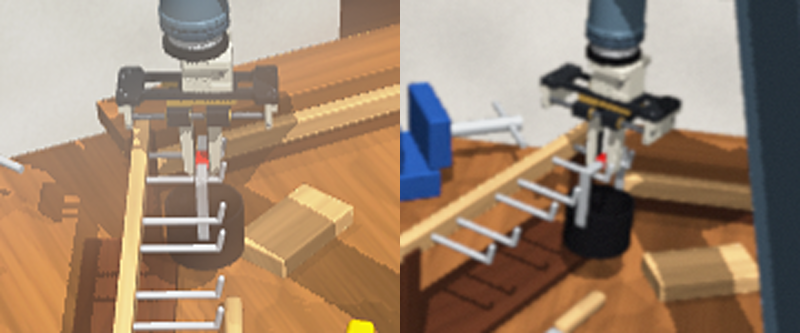

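Emit:
servo_tool --pt "0 0 0 0.003 0 0 0" --pt "0 0 0 0.006 0 0 0" --pt "0 0 0 0.006 0 0 0" --pt "0 0 0 0.006 0 0 0"

```text
t: 34.92
tcp_pos: [0.477, -0.3786, 0.1503]
eef_rot: [[0.902, -0.431, 0.001], [-0.431, -0.902, -0.001], [0.001, 0.001, -1.0]]
wrist_force: [-1.3, 1.2, 6.1]
width: 0.166
```

The rack now bears the pot (wrist force went from -3 to +6 N). Releasing.

Emit:
servo_tool --pt "0 0 0 -0.001 0 0 0" --pt "0.25 0 0 -0.001 0 0 0" --pt "0.35 0 0 -0.001 0 0 0" --pt "0.5 0 0 -0.001 0 0 0" --pt "0.5 0 0 -0.001 0 0 0" --pt "0.5 0 0 -0.001 0 0 0" --pt "0.5 0 0 -0.02 0 0 0" --pt "0.5 0 0 -0.05 0 0 0" --pt "0.5 0 0 -0.09 0 0 0" --pt "0.5 0 0 -0.12 0 0 0" --pt "0.5 0 0 -0.12 0 0 0"

```text
t: 36.3
tcp_pos: [0.478, -0.3795, 0.2732]
eef_rot: [[0.902, -0.431, 0.004], [-0.431, -0.902, -0.006], [0.007, 0.003, -1.0]]
wrist_force: [-0.1, -0.2, -0.4]
width: 0.5
```

```bash
python3 rk.py c .477 -.3784; python3 look.py s; python3 -c "
from mv import *
go([(.6,.481,.1995,.27,-25,4)])"
```

```text
scene prong -1 128 y -0.0269 x -0.03 0.064 z med 0.2053
scene prong 1 140 y 0.0264 x -0.031 0.065 z med 0.2056
scene red xy(rack rel hook) [ 0.0009 -0.002 ] z 0.2139 0.2191 9
side prong -1 84 y -0.0269 x -0.034 0.066 z med 0.2036
side prong 1 106 y 0.0265 x -0.035 0.066 z med 0.2037
side red xy(rack rel hook) [-0.0043  0.0012] z 0.2125 0.2166 16
scene [ 0.4768 -0.3792  0.214 ] [ 0.4885 -0.3799] 68.7 328
scene [0.314  0.1906 0.1392] [0.3116 0.1892] 69.0 256
scene [0.6048 0.114  0.1394] [0.6022 0.1136] 94.5 292
scene [0.4836 0.2002 0.1399] [0.481  0.1996] 64.9 271
scene [0.3234 0.3692 0.1387] [0.322  0.3678] 85.6 356
side [ 0.4739 -0.378   0.2112] [ 0.4854 -0.3781] 62.3 246
side [0.6014 0.114  0.139 ] [0.6014 0.1136] 93.5 179
side [0.4794 0.1998 0.1378] [0.4811 0.202 ] 64.5 251
side [0.3103 0.1908 0.139 ] [0.3113 0.1911] 68.1 241
side [0.3203 0.3689 0.1392] [0.3203 0.3691] 84.7 292
blue 29 [0.4897 0.4391 0.0669] 0.064 0.07
at [ 0.4764 -0.3778  0.2685] yaw -25.53 zax [-1.5e-03  8.0e-04 -1.0e+00] w 0.497 t 36.5 F [ 0.  -0.9  0.8]
4 x [0.6, -0.245, -0.523, -0.001, -0.0, 0.1, -0.5]
```

View pics/rk_c.png

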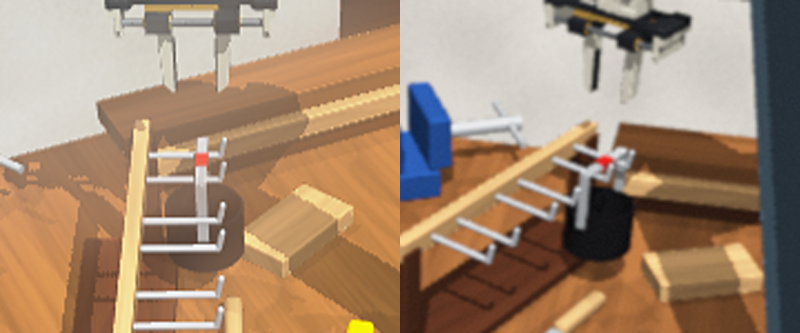

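Black hangs straight on hook1. Next, white.

Emit:
servo_tool --pt "0.6 -0.016 -0.035 0 0 0 0" --pt "0.6 -0.04 -0.085 0 0 0 0" --pt "0.6 -0.066 -0.14 0 0 0 -0.5" --pt "0.6 -0.092 -0.195 0 0 0 -0.5" --pt "0.6 -0.117 -0.25 0 0 0 -0.5" --pt "0.6 -0.143 -0.305 0 0 0 -0.5" --pt "0.6 -0.169 -0.36 0 0 0 -0.5" --pt "0.6 -0.194 -0.415 0 0 0 -0.5" --pt "0.6 -0.22 -0.47 0 0 0 -0.5" --pt "0.6 -0.238 -0.508 0 0 0 -0.5" --pt "0.6 -0.245 -0.523 0 0 0 -0.5" --pt "0.6 -0.245 -0.523 0 0 0 -0.5"

```text
t: 38.0
tcp_pos: [0.4803, 0.1999, 0.2679]
eef_rot: [[0.907, -0.422, -0.003], [-0.422, -0.907, -0.0], [-0.003, 0.001, -1.0]]
wrist_force: [-0.2, -1.1, -0.3]
width: 0.6
```

```bash
cat > wr.py <<'E'
import sys
from mv import *
x,y=float(sys.argv[1]),float(sys.argv[2]); tag=sys.argv[3]
im,d,c=cap('wrist',tag)
w=cloud(d,c); h=cv2.cvtColor(im,cv2.COLOR_RGB2HSV)
m=((h[...,0]<6)|(h[...,0]>174))&(h[...,1]>170)&(w[...,2]>.12)&(w[...,2]<.15)&(d>0)&(np.linalg.norm(w[...,:2]-[x,y],axis=-1)<.04)
print('wrist red',w[m].mean(0).round(4),m.sum(),np.argwhere(m).mean(0)[::-1].round())
b=(abs(w[...,2]-.137)<.006)&(d>0)&(np.linalg.norm(w[...,:2]-[x,y],axis=-1)<.055)
q=w[b][:,:2]; u,s,vt=np.linalg.svd(q-q.mean(0),full_matrices=False); print('bar',q.mean(0).round(4),'dir',(np.degrees(np.arctan2(vt[0,1],vt[0,0]))%180).round(1),b.sum())
E
python3 wr.py .481 .1995 w8; python3 look.py t; python3 -c "
from mv import *
go([(.6,.481,.1995,.077,-25,4)])"
```

```text
wrist red [0.4821 0.2009 0.1399] 457 [333. 220.]
bar [0.4828 0.202 ] dir 64.9 2132
scene [0.3136 0.1902 0.1392] [0.3124 0.1896] 69.1 257
scene [0.6049 0.1142 0.1396] [0.6021 0.1144] 94.4 292
scene [0.4841 0.2006 0.1407] [0.4823 0.2002] 65.0 270
scene [0.3237 0.3695 0.1391] [0.3211 0.3682] 85.3 346
side [ 0.4738 -0.3776  0.2114] [ 0.4722 -0.3785] 70.6 219
side [0.6015 0.1155 0.1397] [0.602  0.1159] 93.6 179
side [0.4793 0.1995 0.1376] [0.4814 0.1988] 64.5 254
side [0.3103 0.1913 0.1394] [0.3114 0.1914] 68.0 240
side [0.3202 0.3699 0.14  ] [0.3203 0.3695] 84.6 293
blue 31 [0.4911 0.4372 0.0663] 0.06 0.069
at [0.4809 0.1983 0.2686] yaw -25.12 zax [-2.1e-03  1.0e-04 -1.0e+00] w 0.596 t 38.15 F [0.3 0.3 1. ]
4 x [0.6, -0.0, -0.001, 0.192, 0.0, 0.1, -0.1]
```

View pics/w8.png

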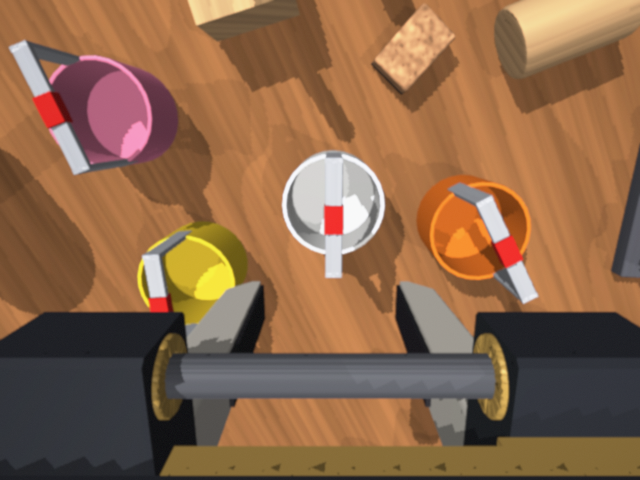

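The white pot's grip is at (333,220) in the wrist picture, lined up with the tool. I'll descend and grasp.

Emit:
servo_tool --pt "0.6 0.001 -0.001 0.04 0 0 0" --pt "0.6 0.001 -0.001 0.09 0 0 0" --pt "0.6 0.001 -0.001 0.14 0 0 0" --pt "0.6 0.001 -0.001 0.175 0 0 0" --pt "0.6 0.001 -0.001 0.188 0 0 0" --pt "0.6 0.001 -0.001 0.191 0 0 0" --pt "0.0 0.001 -0.001 0.191 0 0 0" --pt "0.0 0.001 -0.001 0.191 0 0 0" --pt "0.0 0.001 -0.001 0.191 0 0 0" --pt "0.0 0.001 -0.001 0.191 0 0 0" --pt "0.0 0.001 -0.001 0.191 0 0 0" --pt "0.0 0.001 -0.001 0.191 0 0 0" --force 35

```text
t: 39.65
tcp_pos: [0.4823, 0.1988, 0.0779]
eef_rot: [[0.905, -0.425, -0.001], [-0.425, -0.905, 0.0], [-0.001, 0.0, -1.0]]
wrist_force: [1.1, -0.2, 0.8]
width: 0.167
```

Emit:
servo_tool --pt "0.0 0 0 0 0 0 0" --pt "0.0 0 0 0 0 0 0" --pt "0.0 0 0 -0.01 0 0 0" --pt "0.0 0 0 -0.03 0 0 0" --pt "0.0 0 0 -0.06 0 0 0" --pt "0.0 0 0 -0.1 0 0 0" --pt "0.0 0 0 -0.14 0 0 0" --pt "0.0 0 0 -0.165 0 0 0" --pt "0.0 0 0 -0.165 0 0 0"

```text
t: 40.78
tcp_pos: [0.4834, 0.1991, 0.245]
eef_rot: [[0.905, -0.424, 0.003], [-0.424, -0.905, 0.001], [0.002, -0.002, -1.0]]
wrist_force: [-0.1, -0.3, -3.0]
width: 0.167
```

```bash
python3 look.py u; python3 -c "
from mv import *
go([(0,.42,-.201,.242,-25.6,4),(0,.42,-.201,.192,-25.6,4),(0,.5353,-.2566,.192,-25.6,4)])"
```

```text
scene [0.4839 0.2019 0.3072] [0.4842 0.2055] 62.3 452
scene [0.3137 0.1911 0.1404] [0.3121 0.1904] 69.2 255
scene [0.6046 0.114  0.1392] [0.6029 0.1145] 94.7 293
scene [0.3235 0.3693 0.139 ] [0.322  0.3685] 85.5 353
side [ 0.4735 -0.3769  0.212 ] [ 0.4743 -0.3759] 71.8 226
side [0.4842 0.2006 0.3052] [0.4813 0.2005] 59.3 400
side [0.6017 0.1147 0.1391] [0.6014 0.1135] 93.6 181
side [0.3103 0.1905 0.1385] [0.3113 0.1916] 68.0 245
side [0.3202 0.3694 0.1394] [0.3204 0.3687] 84.6 288
blue 29 [0.4901 0.4382 0.0659] 0.062 0.07
at [0.4817 0.1986 0.2419] yaw -25.12 zax [-2.8e-03 -2.0e-04 -1.0e+00] w 0.166 t 40.88 F [-0.6  0.7 -3.6]
4 x [0, 0.114, 0.388, 0.0, 0.1, 0.1, 0.5]
4 x [0, 0.114, 0.388, 0.05, 0.1, 0.1, 0.5]
4 x [0, 0.242, 0.389, 0.05, 0.1, 0.1, 0.5]
```

View pics/both_u.png

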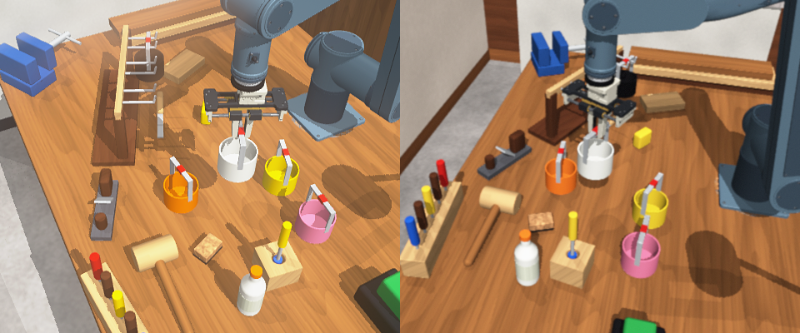

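Emit:
servo_tool --pt "0 0.009 0.03 0 0 0 0" --pt "0 0.022 0.075 0 0 0 0" --pt "0 0.035 0.12 0 0 0 0.5" --pt "0 0.05 0.17 0 0 0 0.5" --pt "0 0.065 0.22 0 0 0 0.5" --pt "0 0.079 0.27 0 0 0 0.5" --pt "0 0.093 0.315 0 0 0 0.5" --pt "0 0.104 0.355 0 0 0 0.5" --pt "0 0.112 0.38 0 0 0 0.5" --pt "0 0.114 0.388 0 0 0 0.5" --pt "0 0.114 0.388 0 0 0 0.5"

```text
t: 42.25
tcp_pos: [0.4197, -0.2004, 0.2411]
eef_rot: [[0.901, -0.433, -0.004], [-0.433, -0.901, 0.002], [-0.005, 0.0, -1.0]]
wrist_force: [-0.1, 0.9, -2.8]
width: 0.164
```

Emit:
servo_tool --pt "0 0 0 0.02 0 0 0" --pt "0 0 0 0.045 0 0 0" --pt "0 0 0 0.05 0 0 0" --pt "0 0.015 0 0.05 0 0 0" --pt "0 0.03 0 0.05 0 0 0" --pt "0 0.03 0 0.05 0 0 0"

```text
t: 43.0
tcp_pos: [0.4483, -0.2143, 0.1915]
eef_rot: [[0.902, -0.433, -0.003], [-0.433, -0.902, 0.001], [-0.003, 0.001, -1.0]]
wrist_force: [-1.0, 1.1, -2.6]
width: 0.171
```

```bash
python3 rk.py d .5353 -.2566; python3 -c "
from mv import *
go([(0,.5353,-.2566,.192,-25.6,4),(0,.5353,-.2566,.149,-25.6,4)])"
```

```text
scene prong -1 129 y -0.0257 x -0.032 0.066 z med 0.2035
scene prong 1 136 y 0.0262 x -0.103 0.066 z med 0.2043
side prong -1 101 y -0.0266 x -0.107 0.066 z med 0.2017
side prong 1 90 y 0.0254 x -0.104 0.065 z med 0.2017
side red xy(rack rel hook) [-0.0952 -0.0001] z 0.2524 0.2543 13
at [ 0.4468 -0.2134  0.1911] yaw -25.65 zax [-0.0046  0.0019 -1.    ] w 0.17 t 43.1 F [-0.5  0.1 -2.5]
4 x [0, 0.098, 0.001, -0.001, 0.0, 0.3, -0.1]
4 x [0, 0.099, 0.001, 0.042, 0.0, 0.3, -0.1]
```

View pics/rk_d.png

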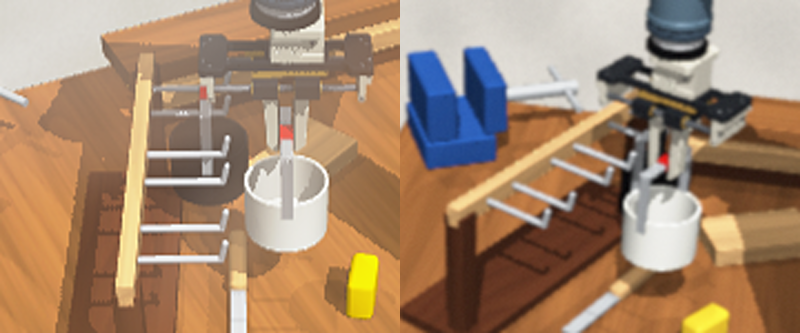

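Emit:
servo_tool --pt "0 0.01 0 -0.001 0 0 0" --pt "0 0.03 0 -0.001 0 0 0" --pt "0 0.05 0 -0.001 0 0.3 0" --pt "0 0.07 0.001 -0.001 0 0.3 0" --pt "0 0.089 0.001 -0.001 0 0.3 0" --pt "0 0.098 0.001 -0.001 0 0.3 0" --pt "0 0.098 0.001 -0.001 0 0.3 0" --pt "0 0.098 0.001 0.015 0 0.3 0" --pt "0 0.098 0.001 0.03 0 0.3 0" --pt "0 0.098 0.001 0.038 0 0.3 0" --pt "0 0.098 0.001 0.041 0 0.3 0" --pt "0 0.098 0.001 0.041 0 0.3 0"

```text
t: 44.6
tcp_pos: [0.5336, -0.256, 0.1506]
eef_rot: [[0.902, -0.433, -0.001], [-0.433, -0.902, 0.0], [-0.001, 0.0, -1.0]]
wrist_force: [-4.9, 3.9, 6.6]
width: 0.167
```

```bash
python3 rk.py e .5353 -.2566; python3 -c "
from mv import *
go([(0,.5353,-.2566,.150,-25.6,4)])"
```

```text
scene prong -1 102 y -0.026 x -0.032 0.066 z med 0.2072
scene prong 1 161 y 0.0259 x -0.032 0.066 z med 0.2058
scene red xy(rack rel hook) [-0.0014  0.004 ] z 0.2138 0.2172 23
side prong -1 47 y -0.0249 x -0.036 0.064 z med 0.2047
side prong 1 115 y 0.0257 x -0.037 0.065 z med 0.2035
side red xy(rack rel hook) [-0.0002  0.0012] z 0.2118 0.2144 11
at [ 0.5335 -0.256   0.1506] yaw -25.64 zax [-0.001  0.    -1.   ] w 0.17 t 44.7 F [-5.5  3.5  6.7]
4 x [0, 0.002, -0.0, 0.001, 0.0, 0.1, -0.0]
```

View pics/rk_e.png

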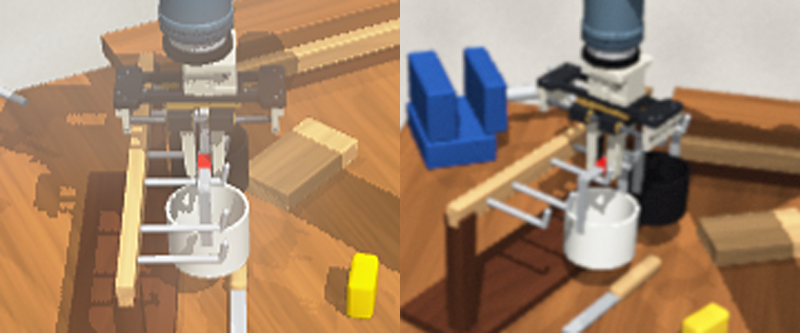

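White rests on hook2. Releasing.

Emit:
servo_tool --pt "0 0 0 -0.001 0 0 0" --pt "0.25 0 0 -0.001 0 0 0" --pt "0.35 0 0 -0.001 0 0 0" --pt "0.5 0 0 -0.001 0 0 0" --pt "0.5 0 0 -0.001 0 0 0" --pt "0.5 0 0 -0.001 0 0 0" --pt "0.5 0 0 -0.02 0 0 0" --pt "0.5 0 0 -0.05 0 0 0" --pt "0.5 0 0 -0.09 0 0 0" --pt "0.5 0 0 -0.12 0 0 0" --pt "0.5 0 0 -0.12 0 0 0"

```text
t: 46.08
tcp_pos: [0.5349, -0.2568, 0.2734]
eef_rot: [[0.902, -0.433, 0.004], [-0.433, -0.902, -0.003], [0.005, 0.001, -1.0]]
wrist_force: [0.8, 0.3, 0.1]
width: 0.505
```

```bash
python3 rk.py f .5353 -.2566; python3 look.py v; python3 -c "
from mv import *
go([(.6,.6025,.114,.27,4.2,4)])"
```

```text
scene prong -1 141 y -0.0263 x -0.032 0.066 z med 0.205
scene prong 1 166 y 0.0258 x -0.032 0.066 z med 0.2056
scene red xy(rack rel hook) [-0.0025  0.0021] z 0.2135 0.2178 29
side prong -1 95 y -0.0263 x -0.036 0.065 z med 0.2039
side prong 1 110 y 0.0264 x -0.033 0.067 z med 0.2041
side red xy(rack rel hook) [-0.0053  0.0017] z 0.2125 0.2152 20
scene [ 0.5339 -0.2537  0.2135] [ 0.5445 -0.2562] 66.8 370
scene [0.3139 0.1908 0.1399] [0.3139 0.1896] 69.1 257
scene [0.6046 0.1139 0.1393] [0.6028 0.1137] 94.5 294
scene [0.3236 0.3689 0.1386] [0.3223 0.3682] 85.5 352
side [ 0.4732 -0.3778  0.2116] [ 0.4845 -0.3797] 64.0 246
side [ 0.5314 -0.254   0.2118] [ 0.5428 -0.2527] 65.8 273
side [0.6013 0.1144 0.1393] [0.6012 0.1138] 93.5 181
side [0.3103 0.1906 0.1388] [0.3115 0.1909] 68.3 237
side [0.3203 0.369  0.1392] [0.3203 0.3698] 84.6 295
blue 30 [0.4903 0.439  0.0661] 0.06 0.07
at [ 0.5329 -0.2555  0.2688] yaw -25.64 zax [-0.0035  0.0018 -1.    ] w 0.5 t 46.27 F [ 0.2  1.2 -0.5]
4 x [0.6, -0.097, -0.363, -0.001, -0.1, 0.2, -29.8]
```

View pics/rk_f.png

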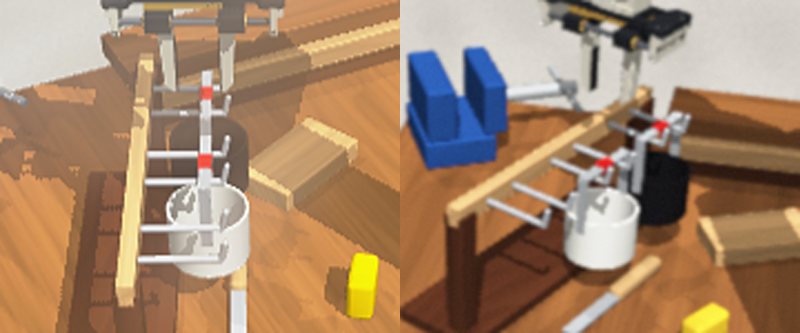

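Black and white both hang. Now orange.

Emit:
servo_tool --pt "0.6 -0.007 -0.025 0 0 0 -2" --pt "0.6 -0.018 -0.068 0 0 0 -5.5" --pt "0.6 -0.03 -0.113 0 0 0 -9" --pt "0.6 -0.042 -0.158 0 0 0 -13" --pt "0.6 -0.054 -0.203 0 0 0 -17" --pt "0.6 -0.066 -0.248 0 0 0 -20.5" --pt "0.6 -0.079 -0.293 0 0 0 -24" --pt "0.6 -0.09 -0.335 0 0 0 -27.5" --pt "0.6 -0.096 -0.358 0 0 0.2 -29.5" --pt "0.6 -0.097 -0.363 -0.001 -0.1 0.2 -29.8" --pt "0.6 -0.097 -0.363 -0.001 -0.1 0.2 -29.8"

```text
t: 47.65
tcp_pos: [0.6023, 0.1133, 0.2694]
eef_rot: [[0.997, 0.072, -0.002], [0.072, -0.997, -0.001], [-0.002, 0.001, -1.0]]
wrist_force: [0.2, -0.7, -0.4]
width: 0.602
```

```bash
python3 wr.py .6025 .114 w9; python3 look.py x; python3 -c "
from mv import *
go([(.6,.6025,.114,.077,4.2,4)])"
```

```text
wrist red [0.6031 0.1153 0.1398] 491 [332. 220.]
bar [0.6027 0.1166] dir 94.3 2104
scene [ 0.5341 -0.2538  0.2137] [ 0.5444 -0.256 ] 68.1 368
scene [0.3136 0.1908 0.14  ] [0.3129 0.19  ] 69.1 254
scene [0.6048 0.1142 0.1398] [0.603  0.1143] 94.7 291
scene [0.3235 0.3691 0.1388] [0.3224 0.3678] 85.5 348
side [ 0.4734 -0.3753  0.2121] [ 0.4852 -0.3771] 60.9 240
side [ 0.5317 -0.2519  0.2129] [ 0.5319 -0.2546] 72.1 246
side [0.6014 0.1139 0.1389] [0.6019 0.114 ] 93.2 183
side [0.3103 0.1909 0.1388] [0.3114 0.1901] 68.1 246
side [0.3202 0.3696 0.1396] [0.3204 0.369 ] 84.6 290
blue 42 [0.4961 0.436  0.0669] 0.063 0.493
at [0.6025 0.1125 0.27  ] yaw 4.06 zax [-9.e-04 -8.e-04 -1.e+00] w 0.602 t 47.8 F [-0.7 -0.8  1.4]
4 x [0.6, 0.0, -0.002, 0.193, 0.0, 0.1, -0.1]
```

View pics/w9.png

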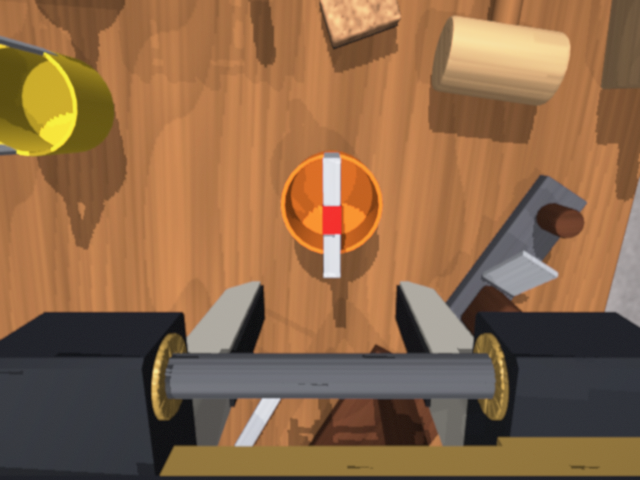

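The orange pot's grip is at (332,220), lined up with the tool.

Emit:
servo_tool --pt "0.6 0 -0.002 0.04 0 0 0" --pt "0.6 0 -0.002 0.09 0 0 0" --pt "0.6 0 -0.002 0.14 0 0 0" --pt "0.6 0 -0.002 0.175 0 0 0" --pt "0.6 0 -0.002 0.189 0 0 0" --pt "0.6 0 -0.002 0.192 0 0 0" --pt "0.0 0 -0.002 0.192 0 0 0" --pt "0.0 0 -0.002 0.192 0 0 0" --pt "0.0 0 -0.002 0.192 0 0 0" --pt "0.0 0 -0.002 0.192 0 0 0" --pt "0.0 0 -0.002 0.192 0 0 0" --pt "0.0 0 -0.002 0.192 0 0 0" --force 35

```text
t: 49.3
tcp_pos: [0.6027, 0.1144, 0.0784]
eef_rot: [[0.997, 0.071, 0.0], [0.071, -0.997, -0.001], [0.0, 0.001, -1.0]]
wrist_force: [0.6, 0.1, 2.3]
width: 0.165
```

Emit:
servo_tool --pt "0.0 0 0 0 0 0 0" --pt "0.0 0 0 0 0 0 0" --pt "0.0 0 0 -0.01 0 0 0" --pt "0.0 0 0 -0.03 0 0 0" --pt "0.0 0 0 -0.06 0 0 0" --pt "0.0 0 0 -0.1 0 0 0" --pt "0.0 0 0 -0.14 0 0 0" --pt "0.0 0 0 -0.165 0 0 0" --pt "0.0 0 0 -0.165 0 0 0"

```text
t: 50.42
tcp_pos: [0.6036, 0.1146, 0.2457]
eef_rot: [[0.997, 0.071, 0.004], [0.071, -0.997, -0.001], [0.004, 0.001, -1.0]]
wrist_force: [-0.1, 0.3, -2.9]
width: 0.171
```

```bash
python3 look.py y; python3 -c "
from mv import *
go([(0,.477,-.079,.242,-25.6,4)])"
```

```text
scene [ 0.5342 -0.2536  0.2133] [ 0.5448 -0.2548] 68.5 372
scene [0.6017 0.1178 0.3073] [0.603  0.1135] 100.1 433
scene [0.314  0.1912 0.1406] [0.3124 0.1897] 68.8 253
scene [0.3237 0.3692 0.1389] [0.3218 0.3678] 85.1 352
side [ 0.4737 -0.3792  0.2108] [ 0.4849 -0.3786] 63.0 252
side [ 0.5305 -0.2546  0.2117] [ 0.5333 -0.2543] 73.0 238
side [0.6027 0.1141 0.3044] [0.6014 0.1158] 95.8 344
side [0.3103 0.1907 0.1389] [0.3115 0.1907] 68.0 239
side [0.3203 0.3695 0.1398] [0.3203 0.3683] 84.5 294
blue 42 [0.4958 0.436  0.0678] 0.061 0.485
at [0.6019 0.1145 0.2423] yaw 4.06 zax [-1.6e-03 -8.0e-04 -1.0e+00] w 0.17 t 50.52 F [-0.2 -0.7 -2.5]
4 x [0, -0.138, 0.184, 0.001, 0.1, 0.1, 29.7]
```

View pics/both_y.png

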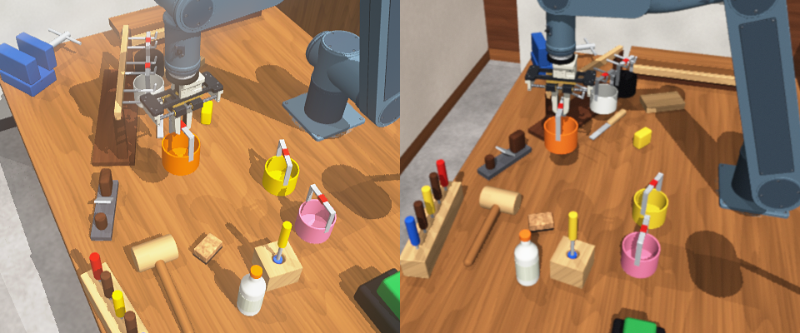

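Emit:
servo_tool --pt "0 -0.015 0.02 0 0 0 3" --pt "0 -0.038 0.05 0 0 0 8" --pt "0 -0.064 0.085 0 0 0 14" --pt "0 -0.09 0.12 0 0 0 19.5" --pt "0 -0.115 0.153 0 0.1 0.1 25" --pt "0 -0.132 0.176 0 0.1 0.1 28.5" --pt "0 -0.138 0.184 0 0.1 0.1 29.7" --pt "0 -0.138 0.184 0 0.1 0.1 29.7"

```text
t: 51.52
tcp_pos: [0.4769, -0.0786, 0.2418]
eef_rot: [[0.901, -0.433, -0.001], [-0.433, -0.901, 0.002], [-0.001, -0.001, -1.0]]
wrist_force: [0.1, 0.5, -1.2]
width: 0.17
```

Emit:
servo_tool --pt "0 0 0 0.02 0 0 0" --pt "0 0 0 0.045 0 0 0" --pt "0 0 0 0.05 0 0 0" --pt "0 0.015 0 0.05 0 0 0" --pt "0 0.03 0 0.05 0 0 0" --pt "0 0.03 0 0.05 0 0 0"

```text
t: 52.28
tcp_pos: [0.5058, -0.0925, 0.1923]
eef_rot: [[0.901, -0.433, 0.001], [-0.433, -0.901, 0.001], [0.0, -0.001, -1.0]]
wrist_force: [-0.8, 0.9, -3.4]
width: 0.165
```

```bash
python3 rk.py g .5936 -.1348; python3 -c "
from mv import *
go([(0,.5936,-.1348,.192,-25.6,4),(0,.5936,-.1348,.150,-25.6,4)])"
```

```text
scene prong -1 140 y -0.0262 x -0.031 0.066 z med 0.2041
scene prong 1 156 y 0.0263 x -0.103 0.065 z med 0.2043
scene red xy(rack rel hook) [-0.0969  0.0038] z 0.2544 0.2574 29
side prong -1 99 y -0.0261 x -0.106 0.068 z med 0.2028
side prong 1 107 y 0.026 x -0.106 0.066 z med 0.2025
side red xy(rack rel hook) [-0.0968  0.0011] z 0.2536 0.2566 11
at [ 0.5042 -0.0917  0.1919] yaw -25.67 zax [-9.0e-04  1.7e-03 -1.0e+00] w 0.167 t 52.38 F [ 0.4 -0.5 -2.5]
4 x [0, 0.099, 0.0, -0.0, -0.1, 0.1, -0.1]
4 x [0, 0.099, 0.0, 0.042, -0.1, 0.1, -0.1]
```

View pics/rk_g.png

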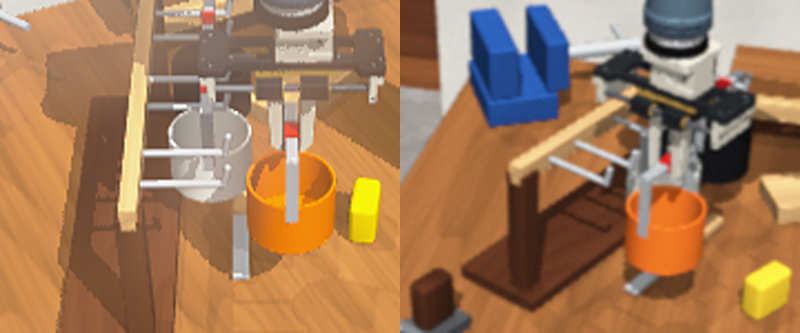

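Emit:
servo_tool --pt "0 0.01 0 0 0 0 0" --pt "0 0.03 0 0 0 0 0" --pt "0 0.05 0 0 0 0 0" --pt "0 0.07 0 0 0 0.1 0" --pt "0 0.089 0 0 0 0.1 0" --pt "0 0.099 0 0 0 0.1 0" --pt "0 0.099 0 0 0 0.1 0" --pt "0 0.099 0 0.015 0 0.1 0" --pt "0 0.099 0 0.03 0 0.1 0" --pt "0 0.099 0 0.038 0 0.1 0" --pt "0 0.099 0 0.042 0 0.1 0" --pt "0 0.099 0 0.042 0 0.1 0"

```text
t: 53.88
tcp_pos: [0.5925, -0.134, 0.151]
eef_rot: [[0.901, -0.433, -0.0], [-0.433, -0.901, 0.001], [-0.001, -0.001, -1.0]]
wrist_force: [-5.4, 2.0, 6.9]
width: 0.174
```

```bash
python3 rk.py h .5936 -.1348; python3 -c "
from mv import *
go([(0,.5936,-.1348,.150,-25.6,4)])"
```

```text
scene prong -1 111 y -0.0275 x -0.031 0.066 z med 0.2069
scene prong 1 188 y 0.0262 x -0.032 0.066 z med 0.2057
scene red xy(rack rel hook) [-0.0002  0.0021] z 0.2125 0.2167 29
side prong -1 51 y -0.0264 x -0.034 0.064 z med 0.2037
side prong 1 133 y 0.0264 x -0.034 0.068 z med 0.2044
side red xy(rack rel hook) [ 0.0016 -0.0006] z 0.2113 0.2144 12
at [ 0.5925 -0.134   0.151 ] yaw -25.65 zax [-1.0e-04  1.1e-03 -1.0e+00] w 0.17 t 53.98 F [-5.6  2.3  6.7]
4 x [0, 0.001, 0.0, 0.001, -0.1, 0.0, -0.1]
```

View pics/rk_h.png

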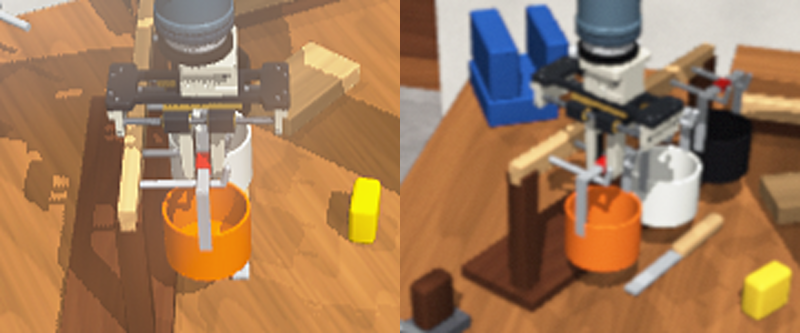

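Emit:
servo_tool --pt "0 0 0 -0.001 0 0 0" --pt "0.25 0 0 -0.001 0 0 0" --pt "0.35 0 0 -0.001 0 0 0" --pt "0.5 0 0 -0.001 0 0 0" --pt "0.5 0 0 -0.001 0 0 0" --pt "0.5 0 0 -0.001 0 0 0" --pt "0.5 0 0 -0.02 0 0 0" --pt "0.5 0 0 -0.05 0 0 0" --pt "0.5 0 0 -0.09 0 0 0" --pt "0.5 0 0 -0.14 0 0 0" --pt "0.5 0 0 -0.16 0 0 0" --pt "0.5 0 0 -0.16 0 0 0"

```text
t: 55.48
tcp_pos: [0.5933, -0.1346, 0.3129]
eef_rot: [[0.901, -0.433, 0.004], [-0.433, -0.901, -0.001], [0.004, -0.001, -1.0]]
wrist_force: [0.1, -0.1, -1.0]
width: 0.502
```

Emit:
servo_tool --pt "0.5 -0.03 0 0 0 0 0" --pt "0.5 -0.08 0 0 0 0 0" --pt "0.5 -0.13 0 0 0 0 0" --pt "0.5 -0.15 0 0 0 0 0" --pt "0.5 -0.15 0 0 0 0 0" --pt "0.5 -0.15 0 0 0 0 0"

```text
t: 56.22
tcp_pos: [0.4586, -0.0699, 0.3116]
eef_rot: [[0.901, -0.433, 0.003], [-0.433, -0.901, -0.0], [0.003, -0.001, -1.0]]
wrist_force: [0.6, -0.5, 0.2]
width: 0.497
```

```bash
for h in ".477 -.3784" ".5353 -.2566" ".5936 -.1348"; do python3 rk.py z $h|grep red; done; python3 rk.py z .5353 -.2566 >/dev/null; python3 look.py z
```

```text
side red xy(rack rel hook) [-0.0024  0.0019] z 0.212 0.2163 12
scene red xy(rack rel hook) [-0.0019  0.0026] z 0.2147 0.2197 18
side red xy(rack rel hook) [-0.0026 -0.0009] z 0.2141 0.2192 20
scene red xy(rack rel hook) [-0.0025  0.0019] z 0.2135 0.2175 36
side red xy(rack rel hook) [-0.0045 -0.0011] z 0.2117 0.2159 22
scene [ 0.5402 -0.2565  0.215 ] [ 0.5469 -0.2545] 79.7 396
scene [ 0.5914 -0.1321  0.2132] [ 0.6023 -0.1368] 64.2 407
scene [0.3138 0.191  0.1403] [0.312  0.1885] 69.1 258
scene [0.3235 0.369  0.1387] [0.3221 0.368 ] 85.2 350
side [ 0.4758 -0.3775  0.211 ] [ 0.4865 -0.3783] 88.2 150
side [ 0.5341 -0.2579  0.2128] [ 0.5447 -0.2547] 73.0 280
side [ 0.588  -0.1335  0.2118] [ 0.6009 -0.135 ] 64.2 300
side [0.3103 0.1906 0.1389] [0.3115 0.1936] 68.0 240
side [0.3203 0.3689 0.1391] [0.3203 0.371 ] 84.8 294
blue 29 [0.4906 0.4376 0.067 ] 0.06 0.069
```

View pics/rk_z.png

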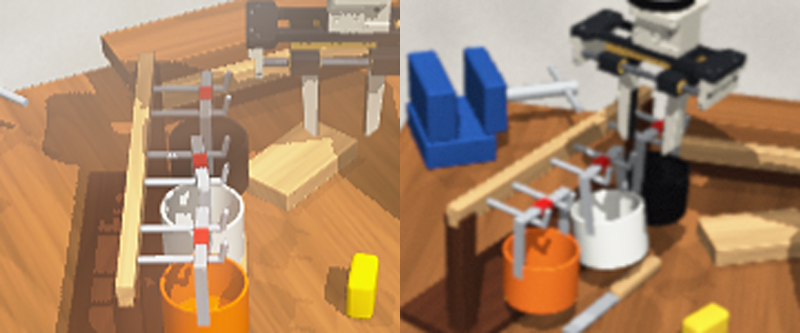

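View pics/both_z.png

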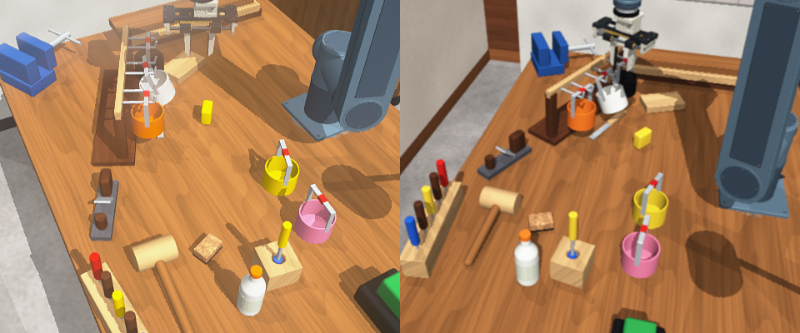

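White seems to have shifted: its bail reads 80° against 67° before. I'll look closer and check whether it is still moving.

Emit:
servo_tool --pt "0.5 0 0 0 0 0 0" --pt "0.5 0 0 0 0 0 0" --pt "0.5 0 0 0 0 0 0" --pt "0.5 0 0 0 0 0 0" --pt "0.5 0 0 0 0 0 0" --pt "0.5 0 0 0 0 0 0" --pt "0.5 0 0 0 0 0 0" --pt "0.5 0 0 0 0 0 0"

```text
t: 57.72
tcp_pos: [0.4583, -0.0697, 0.3123]
eef_rot: [[0.901, -0.433, 0.003], [-0.433, -0.901, -0.0], [0.003, -0.001, -1.0]]
wrist_force: [-0.4, -0.4, -0.4]
width: 0.501
```

```bash
cat > tilt.py <<'E'
from mv import *
import sys
a=np.radians(-25.6); R=np.array([[np.cos(a),-np.sin(a)],[np.sin(a),np.cos(a)]])
H0=np.array([.5353,-.2566])
Q={}
for n in('scene','side'):
    im,d,c=cap(n,f'{n}_{sys.argv[1]}'); w=cloud(d,c); ok=d>0; q=w[ok]; l=(q[:,:2]-H0)@R; hs=cv2.cvtColor(im,cv2.COLOR_RGB2HSV)[ok].astype(int)
    for nm,yo in(('white',0),('orange',.135)):
        near=(abs(l[:,0])<.09)&(abs(l[:,1]-yo)<.08)
        col=(hs[:,1]<45)&(hs[:,2]>120) if nm=='white' else (abs(hs[:,0]-12)<5)&(hs[:,1]>150)
        k=near&col&(q[:,2]>.03)&(q[:,2]<.165)
        p=np.c_[l[k],q[k,2]]
        print(n,nm,k.sum(),'bbox',p.min(0).round(3),p.max(0).round(3))
        # lowest and rim as function of x
        for x0 in(-.04,-.02,0,.02,.04):
            s=p[abs(p[:,0]-x0)<.008]
            if len(s)>5: print('    x',x0,'z',np.percentile(s[:,2],[1,99]).round(3))
    u,v=map(int,proj(c,(.5353,-.2566,.15)))
    Q[n]=cv2.resize(im[v-70:v+80,u-90:u+90,::-1],(400,333),interpolation=cv2.INTER_CUBIC)
cv2.imwrite(f'pics/tilt_{sys.argv[1]}.png',np.hstack(list(Q.values())))
E
python3 tilt.py a
```

```text
scene white 779 bbox [-0.021 -0.051  0.081] [0.079 0.057 0.165]
    x -0.02 z [0.108 0.138]
    x 0 z [0.094 0.139]
    x 0.02 z [0.091 0.163]
    x 0.04 z [0.084 0.156]
scene orange 1191 bbox [-0.051  0.081  0.071] [0.07  0.215 0.147]
    x -0.04 z [0.073 0.144]
    x -0.02 z [0.074 0.141]
    x 0 z [0.076 0.145]
    x 0.02 z [0.076 0.142]
    x 0.04 z [0.076 0.146]
side white 709 bbox [-0.038 -0.053  0.068] [0.066 0.056 0.165]
    x -0.04 z [0.107 0.139]
    x -0.02 z [0.069 0.142]
    x 0 z [0.074 0.164]
    x 0.02 z [0.081 0.153]
    x 0.04 z [0.08  0.146]
side orange 1302 bbox [-0.056  0.078  0.03 ] [0.09  0.215 0.164]
    x -0.04 z [0.073 0.144]
    x -0.02 z [0.073 0.144]
    x 0 z [0.072 0.145]
    x 0.02 z [0.077 0.143]
    x 0.04 z [0.082 0.144]
```

View pics/tilt_a.png

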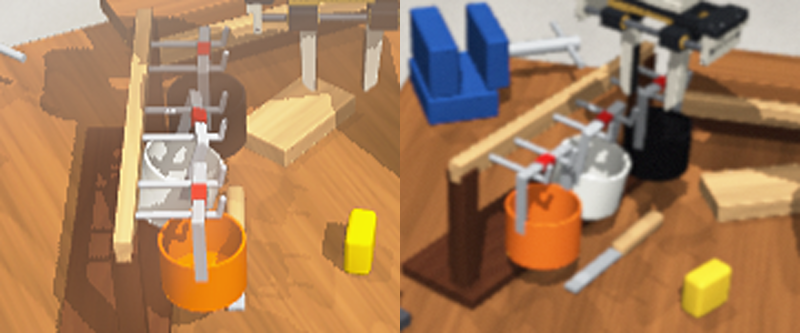

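The white pot is swinging, as if knocked. I'll let it settle.

Emit:
servo_tool --pt "0.5 0 0 0 0 0 0" --pt "0.5 0 0 0 0 0 0" --pt "0.5 0 0 0 0 0 0" --pt "0.5 0 0 0 0 0 0" --pt "0.5 0 0 0 0 0 0" --pt "0.5 0 0 0 0 0 0" --pt "0.5 0 0 0 0 0 0" --pt "0.5 0 0 0 0 0 0" --pt "0.5 0 0 0 0 0 0" --pt "0.5 0 0 0 0 0 0" --pt "0.5 0 0 0 0 0 0" --pt "0.5 0 0 0 0 0 0"

```text
t: 59.32
tcp_pos: [0.4583, -0.0697, 0.3123]
eef_rot: [[0.901, -0.433, 0.003], [-0.433, -0.901, -0.0], [0.003, -0.001, -1.0]]
wrist_force: [0.2, -0.4, -0.2]
width: 0.5
```

Emit:
servo_tool --pt "0.5 0 0 0 0 0 0" --pt "0.5 0 0 0 0 0 0" --pt "0.5 0 0 0 0 0 0" --pt "0.5 0 0 0 0 0 0" --pt "0.5 0 0 0 0 0 0" --pt "0.5 0 0 0 0 0 0" --pt "0.5 0 0 0 0 0 0" --pt "0.5 0 0 0 0 0 0" --pt "0.5 0 0 0 0 0 0" --pt "0.5 0 0 0 0 0 0" --pt "0.5 0 0 0 0 0 0" --pt "0.5 0 0 0 0 0 0"

```text
t: 60.82
tcp_pos: [0.4583, -0.0697, 0.3123]
eef_rot: [[0.901, -0.433, 0.003], [-0.433, -0.901, -0.0], [0.003, -0.001, -1.0]]
wrist_force: [0.2, -0.1, 0.8]
width: 0.505
```

```bash
python3 tilt.py b|grep white -A5; python3 tilt.py c |grep bbox; python3 tilt.py d |grep bbox
```

```text
scene white 796 bbox [-0.032 -0.054  0.078] [0.072 0.056 0.164]
    x -0.04 z [0.132 0.14 ]
    x -0.02 z [0.101 0.142]
    x 0 z [0.09  0.141]
    x 0.02 z [0.08  0.163]
    x 0.04 z [0.083 0.152]
--
side white 731 bbox [-0.042 -0.078  0.064] [0.061 0.058 0.163]
    x -0.04 z [0.079 0.139]
    x -0.02 z [0.073 0.142]
    x 0 z [0.072 0.161]
    x 0.02 z [0.081 0.148]
    x 0.04 z [0.08  0.146]
scene white 744 bbox [-0.043 -0.054  0.07 ] [0.053 0.051 0.164]
scene orange 1187 bbox [-0.051  0.08   0.047] [0.069 0.215 0.148]
side white 905 bbox [-0.061 -0.055  0.071] [0.045 0.053 0.163]
side orange 1305 bbox [-0.056  0.08   0.03 ] [0.09  0.215 0.164]
scene white 795 bbox [-0.064 -0.057  0.079] [0.041 0.054 0.164]
scene orange 1184 bbox [-0.051  0.079  0.07 ] [0.047 0.187 0.148]
side white 970 bbox [-0.073 -0.057  0.072] [0.042 0.08  0.164]
side orange 1300 bbox [-0.057  0.08   0.03 ] [0.089 0.215 0.165]
```

View pics/tilt_b.png

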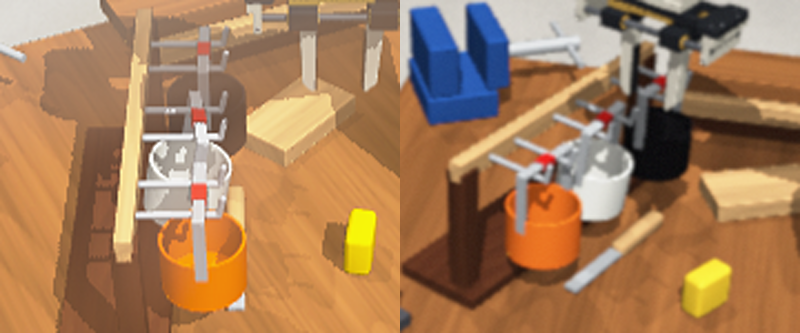

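The swing is decaying. I'll keep waiting, with plenty of time left.

Emit:
servo_tool --pt "0.5 -0.02 -0.02 -0.02 0 0 0" --pt "0.5 -0.03 -0.05 -0.03 0 0 0" --pt "0.5 -0.03 -0.09 -0.03 0 0 0" --pt "0.5 -0.03 -0.12 -0.03 0 0 0" --pt "0.5 -0.03 -0.15 -0.03 0 0 0" --pt "0.5 -0.03 -0.15 -0.03 0 0 0" --pt "0.5 -0.03 -0.15 -0.03 0 0 0" --pt "0.5 -0.03 -0.15 -0.03 0 0 0" --pt "0.5 -0.03 -0.15 -0.03 0 0 0" --pt "0.5 -0.03 -0.15 -0.03 0 0 0" --pt "0.5 -0.03 -0.15 -0.03 0 0 0" --pt "0.5 -0.03 -0.15 -0.03 0 0 0"

```text
t: 62.62
tcp_pos: [0.4961, 0.0784, 0.3424]
eef_rot: [[0.901, -0.433, 0.004], [-0.433, -0.901, -0.0], [0.003, -0.001, -1.0]]
wrist_force: [-0.0, 0.5, -0.8]
width: 0.501
```

Emit:
servo_tool --pt "0.5 0 0 0 0 0 0" --pt "0.5 0 0 0 0 0 0" --pt "0.5 0 0 0 0 0 0" --pt "0.5 0 0 0 0 0 0" --pt "0.5 0 0 0 0 0 0" --pt "0.5 0 0 0 0 0 0" --pt "0.5 0 0 0 0 0 0" --pt "0.5 0 0 0 0 0 0" --pt "0.5 0 0 0 0 0 0" --pt "0.5 0 0 0 0 0 0" --pt "0.5 0 0 0 0 0 0" --pt "0.5 0 0 0 0 0 0"

```text
t: 64.12
tcp_pos: [0.496, 0.0785, 0.3424]
eef_rot: [[0.901, -0.433, 0.003], [-0.433, -0.901, -0.0], [0.003, -0.001, -1.0]]
wrist_force: [-0.4, -0.8, -0.4]
width: 0.5
```

Emit:
servo_tool --pt "0.5 0 0 0 0 0 0" --pt "0.5 0 0 0 0 0 0" --pt "0.5 0 0 0 0 0 0" --pt "0.5 0 0 0 0 0 0" --pt "0.5 0 0 0 0 0 0" --pt "0.5 0 0 0 0 0 0" --pt "0.5 0 0 0 0 0 0" --pt "0.5 0 0 0 0 0 0" --pt "0.5 0 0 0 0 0 0" --pt "0.5 0 0 0 0 0 0" --pt "0.5 0 0 0 0 0 0" --pt "0.5 0 0 0 0 0 0"

```text
t: 65.62
tcp_pos: [0.496, 0.0784, 0.3424]
eef_rot: [[0.901, -0.433, 0.003], [-0.433, -0.901, -0.0], [0.003, -0.001, -1.0]]
wrist_force: [-0.1, -0.8, 0.1]
width: 0.498
```

Emit:
servo_tool --pt "0.5 0 0 0 0 0 0" --pt "0.5 0 0 0 0 0 0" --pt "0.5 0 0 0 0 0 0" --pt "0.5 0 0 0 0 0 0" --pt "0.5 0 0 0 0 0 0" --pt "0.5 0 0 0 0 0 0" --pt "0.5 0 0 0 0 0 0" --pt "0.5 0 0 0 0 0 0" --pt "0.5 0 0 0 0 0 0" --pt "0.5 0 0 0 0 0 0" --pt "0.5 0 0 0 0 0 0" --pt "0.5 0 0 0 0 0 0"

```text
t: 67.12
tcp_pos: [0.4961, 0.0784, 0.3424]
eef_rot: [[0.901, -0.433, 0.004], [-0.433, -0.901, -0.0], [0.003, -0.001, -1.0]]
wrist_force: [-0.6, -0.3, -0.1]
width: 0.5
```

```bash
cat > swing.py <<'E'
from mv import *
a=np.radians(-25.6); R=np.array([[np.cos(a),-np.sin(a)],[np.sin(a),np.cos(a)]])
H0=np.array([.5353,-.2566])
for i in range(16):
    t=manip.state()['t']; im,d,c=cap('side'); w=cloud(d,c); ok=d>0; q=w[ok]; l=(q[:,:2]-H0)@R; hs=cv2.cvtColor(im,cv2.COLOR_RGB2HSV)[ok].astype(int)
    o=[]
    for yo,col in((0,(hs[:,1]<45)&(hs[:,2]>120)),(.135,(abs(hs[:,0]-12)<5)&(hs[:,1]>150)),(-.135,(hs[:,2]<50))):
        k=(abs(l[:,0])<.09)&(abs(l[:,1]-yo)<.06)&col&(q[:,2]>.06)&(q[:,2]<.15)
        x=l[k,0]; o+=[np.percentile(x,5).round(4),np.percentile(x,95).round(4)]
    print(round(t,2),o)
E
python3 swing.py
```

```text
67.12 [np.float64(-0.0476), np.float64(0.0369), np.float64(-0.0515), np.float64(0.0386), np.float64(-0.0512), np.float64(0.03)]
67.17 [np.float64(-0.0474), np.float64(0.0372), np.float64(-0.0517), np.float64(0.0407), np.float64(-0.0508), np.float64(0.0301)]
67.22 [np.float64(-0.0475), np.float64(0.0365), np.float64(-0.0518), np.float64(0.0393), np.float64(-0.0507), np.float64(0.0299)]
67.28 [np.float64(-0.0472), np.float64(0.0365), np.float64(-0.0519), np.float64(0.0401), np.float64(-0.051), np.float64(0.0293)]
67.33 [np.float64(-0.0475), np.float64(0.036), np.float64(-0.0517), np.float64(0.0395), np.float64(-0.0508), np.float64(0.0298)]
67.38 [np.float64(-0.0472), np.float64(0.0365), np.float64(-0.0513), np.float64(0.0383), np.float64(-0.0506), np.float64(0.0296)]
67.42 [np.float64(-0.0477), np.float64(0.0359), np.float64(-0.0516), np.float64(0.0387), np.float64(-0.051), np.float64(0.0287)]
67.47 [np.float64(-0.0476), np.float64(0.0361), np.float64(-0.0516), np.float64(0.0399), np.float64(-0.051), np.float64(0.0302)]
67.53 [np.float64(-0.0476), np.float64(0.0365), np.float64(-0.0518
[... 271 characters left out ...]
64(0.0386), np.float64(-0.0506), np.float64(0.0304)]
67.67 [np.float64(-0.0476), np.float64(0.037), np.float64(-0.0515), np.float64(0.0394), np.float64(-0.0509), np.float64(0.0303)]
67.72 [np.float64(-0.0476), np.float64(0.0365), np.float64(-0.0517), np.float64(0.0401), np.float64(-0.0508), np.float64(0.0293)]
67.78 [np.float64(-0.0475), np.float64(0.0372), np.float64(-0.0519), np.float64(0.0393), np.float64(-0.0506), np.float64(0.0303)]
67.83 [np.float64(-0.0476), np.float64(0.0367), np.float64(-0.0517), np.float64(0.0385), np.float64(-0.0508), np.float64(0.0298)]
67.88 [np.float64(-0.0476), np.float64(0.0357), np.float64(-0.0517), np.float64(0.0395), np.float64(-0.051), np.float64(0.0298)]
```

All three are still now. One last look at positions, brush and bystanders.

```bash
for h in ".477 -.3784" ".5353 -.2566" ".5936 -.1348"; do python3 rk.py fin $h|grep red; done; python3 tilt.py fin | grep bbox; python3 look.py fin | grep blue
python3 - <<'E'
import cv2,numpy as np
a=cv2.imread('pics/scene0.png').astype(int);b=cv2.imread('pics/scene_fin.png').astype(int)
cv2.imwrite('pics/fin2.png',np.hstack([cv2.resize(cv2.imread('pics/scene_fin.png')[40:460,80:600],(400,323)),cv2.resize(cv2.imread('pics/side_fin.png')[80:480,100:580],(400,323))]))
E
```

```text
scene red xy(rack rel hook) [0.0027 0.001 ] z 0.2133 0.2166 31
side red xy(rack rel hook) [-0.0006  0.0004] z 0.2115 0.2154 23
scene red xy(rack rel hook) [-0.0023  0.0021] z 0.2131 0.2168 39
side red xy(rack rel hook) [-0.0048 -0.003 ] z 0.2113 0.2152 23
scene white 612 bbox [-0.046 -0.079  0.074] [0.051 0.052 0.163]
scene orange 1205 bbox [-0.051  0.082  0.031] [0.089 0.215 0.148]
side white 779 bbox [-0.053 -0.054  0.071] [0.049 0.054 0.158]
side orange 1299 bbox [-0.056  0.079  0.03 ] [0.09  0.215 0.165]
blue 31 [0.4912 0.4389 0.0667] 0.062 0.073
```

View pics/fin2.png

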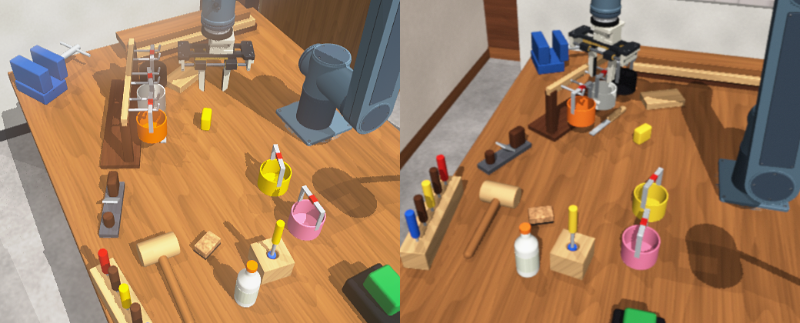

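View pics/tilt_fin.png

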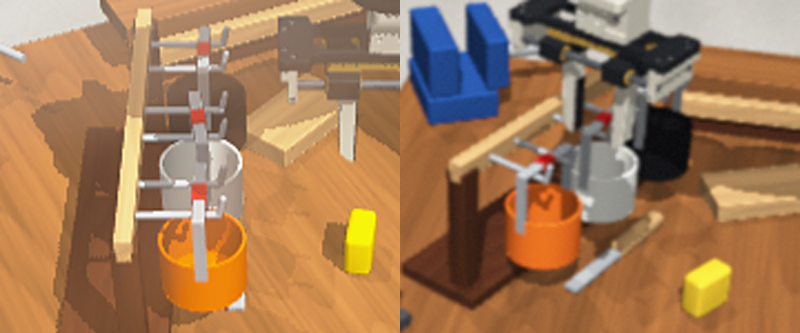

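```bash
python3 -c "
from workcell import manip
print(manip.sign_off(), manip.state()['t'])"
```

```text
the job is handed in; nothing more can be done
the job is handed in; nothing more can be done
```

The job is handed in at about 68 s, with no verdict reported. I brushed white, then orange, then black (bottom, rim, bottom in each) and put the brush back upright in its block, released. Black now hangs on hook1, white on hook2 and orange on hook3.

**Last checks:**
- White and orange had their grips within about 5 mm of their hook points, and all three pots were motionless over the last measured 0.8 s.
- Black's grip could not be measured in the final look. Its last reading was within about 3 mm of its hook point, and the final pictures show it still hanging.
- The brush stood in its block, the robot touched nothing, and the other tools looked unmoved.

**What went wrong on the way:**
- **Gripper offset:** the fingertips sit about 38 mm further back than the reported tool point, so my first grasp of the black pot closed on nothing. I measured the offset from depth and corrected for it. The brushing heights were unaffected, because they were set from the brush's own seat in its block.
- **White pot swinging:** white was found swinging on its hook, probably the announced knock, though I can't rule out the arm having brushed it. I waited about 10 s until it settled before handing in.

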